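Unload the blast cabinet and index the carrier to the gauge

ROBOT

A 6-joint arm with a two-finger parallel gripper is mounted at the origin on the work surface. World frame = base frame: x ahead of the robot, y to its left, z up, the work surface at z = 0. Lengths are in m, angles in rad, forces in N, time in s.
With the tool pointing down it reaches from about 0.375 to 0.925 m from the base axis. Payload 5.7 kg.
Tool frame: the origin (TCP) lies at the very end of the fingers, on their centre line; the grasp point (between the pads) lies 19 mm behind it; x points along the fingers, y is the direction in which the jaws open and shut, and the axes are right-handed (so a half turn about x gives the same grasp; the last joint's range is limited). The gripper opens to 85 mm and grips with 20 to 120 N. Pads are 22 mm wide; open, the fingers measure 114 mm over their backs; the gripper's body (76 mm by 85 mm) begins 54 mm behind the grasp point. The pads swing forward as they close: fully open they stand 13 mm farther back than shut.
Start: joints at [-1.319, 0.359, 1.51, -0, 1.272, -0.115], TCP at [0.215, -0.56, 0.231] pointing down, gripper open.
Joint ranges: [-2.97, 2.97], [-1.01, 2.36], [0.21, 2.38], [-0.96, 4.11], [0.2, 2.71], [-2.98, 2.98]. Speed limits (rad/s): [2.39, 2.39, 3.14, 3.14, 3.14, 3.14].

INTERFACE

Orientations are given as a unit quaternion [w, x, y, z].
In Python, from rig import env gives the robot as it stands.
- The arm moves only by the shell command python3 -m crank 'ROWS' [FORCE]. ROWS is JSON, one flat list of numbers, 7 for each row, row after row: the opening, from 0 (shut) to 1 (fully open), then the shift along the tool's x, y, z in cm, then the turn, a rotation vector about the tool's x, y, z in degrees. In form: [grip, tx, ty, tz, rx, ry, rz, grip, tx, ty, tz, rx, ry, rz, ...]. A call has 1 to 12 rows; each row is the pose to reach, as a shift and turn from the pose commanded when the call began, along the tool's axes at that moment; what a row does not reach only later rows make up. A row lasts 1/8 s, in which the tool goes at most 62.5 mm and 10.7 degrees, less where a joint would pass 70% of its speed; a pose out of reach is approached as far as the arm can. A call with a gripper value outside its range is refused whole. The fingers move at their own pace and stop on an object; FORCE is the grip in N (left out, the last holds). Time passes only in rows, so rows that repeat a pose let the fingers close. It gives the time, the measured TCP pose, the force and the opening at its end, in the units of the state.
- env.read_state(): the state, without advancing time (a new reading comes with each control period).
- env.snapshot(name): name is "scene" or "top" or "wrist"; returns the picture (480x640x3 uint8, red, green, blue); there is no depth.
- env.camera_info(name): a dict with "K" (3x3 intrinsics, pixels), "rvec" (rotation vector, rad) and "tvec" (3), from world to camera coordinates, as OpenCV has them; the wrist camera has in their place "tool_from_camera" (4x4, takes a point from camera to tool coordinates, whose origin is the TCP and whose axes are the tool frame's). Camera axes: x right, y down, z forward; pixel columns grow to the right and rows downward; lengths in m; the calibration is good to about 2 mm. A picture is of the moment at which its call begins: read the wrist's pose just before it. camera_info takes no time and is no camera call.
- env.finish_job(): hands the job in, once; it reports no verdict.
Trained networks look in the newest picture that a camera, given by its name, has taken for a name from the list of things; names that differ only in an ending like _2 or _b are one class to them, and where a whole thing is asked for, a point or a joint stands for the part that bears it (a point fixed in the world has none). Each returns a list of dicts, best first, with "conf" (0 to 1); they miss things now and then, are a little off and sometimes report something else, mostly with a low value. They report only what shows in the picture. A call takes as long as a camera call. They do not tell look-alikes from the thing itself.
- env.search_frame(camera, query): "point" ([column, row] in pixels, amid what is visible of it).
The state is a dict: "time_s": time; "joint_pos": joint angles; "joint_vel": joint speeds; "effort": joint torques, N m; "eef_pos": TCP position; "ee_rot": TCP orientation; "wrist_force": force on the tool from outside, world axes, zero at the start; "moment": the same for the moment, N m; "finger_gap": finger opening in m.
Only numpy, scipy, OpenCV 4.12 (cv2) and the standard library are available. Lean on these libraries where they do the work, as an engineer would, in place of code of your own. Each camera call takes 0.05 s, during which the arm holds its last target. There are 200 camera calls.

TASK

A freshly blasted spindle stands on the pedestal inside the blast cabinet. Reach in through the round port in the sloping front, lift the spindle off its spigot and bring it out without knocking it or the gripper hard against the cabinet, then set it down gently, upright, in the empty pocket of the carrier (the one nearer the robot) while the carrier is still at its loading station. Let go, then push the carrier along its rail to the next station, at the dial gauge, until its spring plunger drops into the detent, and leave it there with both spindles standing in their pockets. Leave everything else on the bench and in the cabinet as it is.

Things in the scene. Friction and masses are not known exactly. Their poses are not given: they have to be found in the camera images.
- cabinet: Micro-blast cabinet, fixed, 283 deep x 340 wide x 330 mm high: blue sheet metal, clear windows at back, sides, top and upper front; blue front panel sloping up and away from the robot. Origin on the table below the nominal pedestal axis; x from front to back, y left, z up. The sloping panel runs from x -93, z 134 mm up to x 37, z 244 mm; outer walls at x -93 and 190, y -170 and 170 mm.
- port (a point): Centre of the round hand port, open, 130 mm across, in the 4 mm thick sloping panel, thin black rubber trim around it; the point lies in the panel's outer face. z: the port axis, out of the cabinet towards robot and up, 40 degrees from vertical. x: up the slope. y: level.
- visor_edge (a point): Middle of the lower front edge of the grey lamp visor (340 wide x 44 deep x 60 mm high) that overhangs the port. It blocks a hand pointing straight down: go in tilted, along the port axis. Axes as the cabinet's.
- nozzle_tip (a point): Tip of the fixed blast nozzle (a bar 12 mm thick from the back wall, brass tip) behind and to the right of the pedestal. Keep clear. Axes as the cabinet's.
- pedestal: Height-adjustable work pedestal in the cabinet, fixed: dark steel post with a round seat 46 mm wide. Origin at the centre of the seat, z up; 113 to 123 mm above the table, up to 8 mm (x) and 12 mm (y) off the cabinet's nominal axis. A brass spigot 13 mm wide, 10 mm high stands on the seat inside the spindle's bore: lift straight up at least 10 mm before drawing the spindle aside.
- spindle: Blasted spindle to unload, light matt metal, 0.22 to 0.38 kg, 64 mm tall: flange 44 mm wide, 12 mm high at the foot, above it a round shank 24 mm wide. Origin at the centre of its underside, z up the shank. Bore in the underside 17 mm wide, 12 mm deep. At 50 mm above its underside the shank's axis lies 25 to 43 mm inside the port's outer face, along the port axis.
- done_spindle: An equal spindle, finished before, standing loose in the carrier's far pocket; it travels with the carrier. Origin at the centre of its underside.
- rail: Transfer rail, fixed: aluminium base 340 mm long (its y) and 100 wide, two guide rods. Origin on the table under the carrier's middle at the loading station; z up, x away from the robot; the carrier travels to its -y (right, seen from the robot). A dial gauge on a column, 145 mm high, stands 135 mm along, on the far side; its parts stay more than 75 mm to +x of the origin.
- carrier (a joint): Carrier travel in m: 0 at the loading station, + towards the rail's -y, ends -0.012 and 0.190. Friction 1.5 N. The next detent lies between 0.115 and 0.155; its index bar (dark steel, far ledge) is reclamped for each batch, so its place is felt, not measured: leaving a detent takes about 10 N (8 to 12) either way, sliding between 2 to 4 N; within 4 mm the plunger pulls the carrier in.
- plunger (a joint): Height in m of the carrier's spring plunger (red knob, dark housing at the carrier's far edge): 0 to -0.001 when its roller is dropped into a station's slot, about 0.0023 while it rides on the bars between stations.
- near_pocket (a point): Centre of the floor of the empty pocket, on the robot's side, 47 mm above the table. The carrier is an aluminium plate 130 (rail x) x 84 (rail y) mm, top 52 mm above the table, with two round pockets 51 mm wide, 5 mm deep, blue floors, 62 mm apart along rail x. Axes as the rail's; moves with the carrier.
- far_pocket (a point): Centre of the floor of the far pocket, where the finished spindle stands. Axes as the rail's; moves with the carrier.
- tab_top (a point): Middle of the top edge of the carrier's orange push tab, an upright plate 50 mm wide (rail x), 10 mm thick (rail y), 30 mm high above the plate, 47 mm to rail +y of the carrier's middle; its top is 82 mm above the table. Push it towards the rail's -y.
- mask_cap: Bystander in the cabinet: brass masking cap, 32 mm wide, 26 mm high, standing on the cabinet floor. Origin at its underside.
- hammer: Bystander: hammer with wooden handle, 260 mm long, lying on the bench. Origin under its middle.
- file: Bystander: flat file with orange handle, 220 mm long, lying on the bench. Origin under its middle.
- oil_bottle: Bystander: white bottle with red cap, 44 mm wide, 120 mm high, standing. Origin at its underside.
- wire_brush: Bystander: hand brush, 200 mm long, lying. Origin under its middle.
- square: Bystander: engineer's square, 90 x 135 mm, lying. Origin under the stock's middle.
- nut_tin: Bystander: green round tin with nuts, 68 mm wide, 35 mm high. Origin at its underside.
There are look-alikes about, which are no part of the job. Leave any brown, orange or turquoise look-alike of the spindle alone.

How it is judged:
By the outcome, as a careful person would: the job done as asked, in the order asked, and still so for the second after the job is handed in, with the robot touching nothing.
It also fails if it takes over 61 s, if anything falls off the work surface, if the arm or the gripper's body presses on something with over 40 N, if the wrist force passes 120 N, or if a joint passes its speed limit or range.

## Working session

There is one attempt and no reset: what is moved stays moved. The work goes in short steps, Python scripts to look and compute and a shell command to move; the robot and the scene stay as the last step left them, time stands still between calls to the robot, and variables do not carry over. Pictures are saved under pics/ and viewed, about 8 in all and at most 12, crops included, and the job is handed in when it is done.

```bash
ls; mkdir -p pics; cat > h.py <<'E'
import numpy as np, cv2
from scipy.spatial.transform import Rotation as R
from rig import env
def cam(n):
    i=env.camera_info(n);K=np.array(i["K"],float)
    if "rvec" in i:
        Rm=cv2.Rodrigues(np.array(i["rvec"],float))[0];t=np.array(i["tvec"],float).ravel()
    else:
        s=env.read_state();T=np.eye(4);q=s["ee_rot"];T[:3,:3]=R.from_quat([q[1],q[2],q[3],q[0]]).as_matrix();T[:3,3]=s["eef_pos"]
        M=np.linalg.inv(T@np.array(i["tool_from_camera"]));Rm=M[:3,:3];t=M[:3,3]
    return K,Rm,t
def snap(n,f=None):
    c=cam(n);im=env.snapshot(n)
    if f: cv2.imwrite("pics/"+f,im[:,:,::-1])
    return c,im
def proj(c,p):
    K,Rm,t=c;x=(np.atleast_2d(p)@Rm.T+t)@K.T;return x[:,:2]/x[:,2:]
def ray(c,uv):
    K,Rm,t=c;d=Rm.T@np.linalg.solve(K,[uv[0],uv[1],1]);return -Rm.T@t,d/np.linalg.norm(d)
def onz(c,uv,z):
    o,d=ray(c,uv);return o+d*(z-o[2])/d[2]
def tri(L):
    A=0;b=0
    for c,uv in L:
        o,d=ray(c,uv);P=np.eye(3)-np.outer(d,d);A=A+P;b=b+P@o
    return np.linalg.solve(A,b)
E
python3 - <<'E'
from h import *
np.set_printoptions(precision=4,suppress=True)
s=env.read_state();print(s["ee_rot"],s["eef_pos"])
for n in["scene","top","wrist"]:
    c,im=snap(n,n+"0.png")
    print(n,c[0][0,0],-c[1].T@c[2],c[1][2])
    for q in["spindle","done_spindle","port","visor_edge","nozzle_tip","pedestal","near_pocket","far_pocket","tab_top","carrier","plunger","rail","cabinet","mask_cap"]:
        r=env.search_frame(n,q)
        print(q,[(np.round(d["point"]).tolist(),round(d["conf"],2)) for d in r[:4]])
a=cv2.imread("pics/scene0.png");b=cv2.imread("pics/top0.png")
cv2.imwrite("pics/both.png",np.hstack([cv2.resize(a,(400,300)),cv2.resize(b,(400,300))]))
E
```

```text
pics
[-0.1283 -0.6952 -0.1296  0.6953] [ 0.215  -0.5594  0.2304]
scene 523.5073505476947 [ 0.2709 -0.8175  1.2667] [ 0.1725  0.5591 -0.8109]
spindle [([294.0, 171.0], 0.65), ([233.0, 239.0], 0.61), ([313.0, 276.0], 0.56), ([226.0, 212.0], 0.51)]
done_spindle [([360.0, 302.0], 0.73), ([368.0, 462.0], 0.17)]
port [([311.0, 156.0], 0.82)]
visor_edge [([311.0, 157.0], 0.88)]
nozzle_tip [([311.0, 154.0], 0.82)]
pedestal []
near_pocket [([346.0, 305.0], 0.7)]
far_pocket [([345.0, 307.0], 0.97)]
tab_top [([342.0, 308.0], 0.91)]
carrier [([346.0, 304.0], 0.59), ([312.0, 156.0], 0.49)]
plunger [([381.0, 289.0], 0.5)]
rail [([374.0, 346.0], 0.95), ([218.0, 162.0], 0.71)]
cabinet [([311.0, 155.0], 0.76)]
mask_cap [([291.0, 154.0], 0.54)]
top 531.5212067742063 [ 0.4116 -0.0278  1.7339] [ 0.0727 -0.0107 -0.9973]
spindle [([255.0, 303.0], 0.73), ([226.0, 302.0], 0.64), ([225.0, 232.0], 0.59)]
done_spindle [([362.0, 216.0], 0.59)]
port [([208.0, 211.0], 0.79)]
visor_edge [([361.0, 228.0], 0.75), ([208.0, 214.0], 0.55)]
nozzle_tip [([207.0, 215.0], 0.78), ([395.0, 217.0], 0.3)]
pedestal []
near_pocket [([361.0, 229.0], 0.55)]
far_pocket [([364.0, 230.0], 0.82)]
tab_top [([360.0, 227.0], 0.81)]
carrier [([362.0, 227.0], 0.63)]
plunger []
rail [([393.0, 217.0], 0.96)]
cabinet [([209.0, 212.0], 0.64)]
mask_cap []
wrist 341.7618531800103 [ 0.2849 -0.533   0.3729] [-0.2672 -0.1023 -0.9582]
spindle []
done_spindle []
port []
visor_edge []
nozzle_tip [([105.0, 100.0], 0.32)]
pedestal []
near_pocket []
far_pocket []
tab_top []
carrier []
plunger []
rail []
cabinet []
mask_cap []
```

View pics/scene0.png

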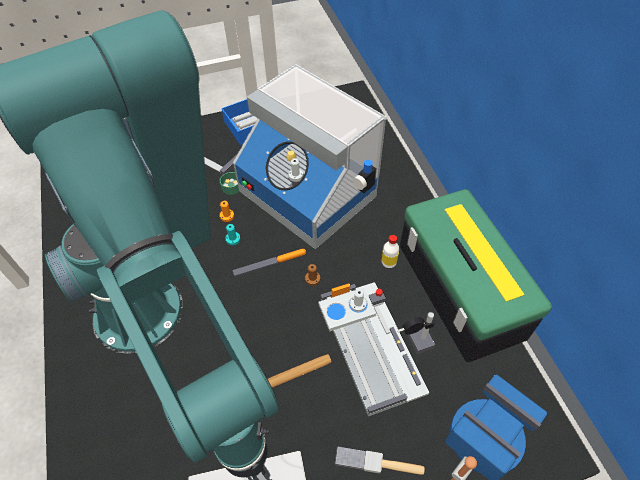

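View pics/top0.png

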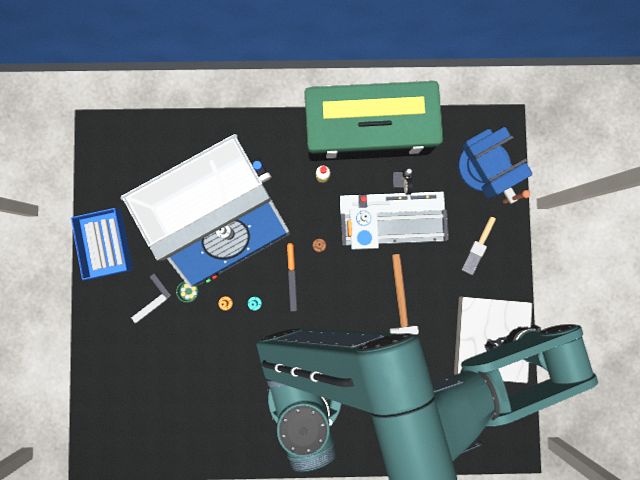

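Candidates in the scene picture are a light grey spindle in the cabinet port at (294,171), the finished one in the carrier at (359,300), and the orange (226,210), turquoise (233,234) and brown (313,273) look-alikes. I choose the light one in the cabinet and will check it in a close crop.

```bash
python3 - <<'E'
from h import *
a=cv2.imread("pics/scene0.png");b=cv2.imread("pics/top0.png")
f=lambda im,x,y,w,h,k:cv2.resize(im[y:y+h,x:x+w],None,fx=k,fy=k,interpolation=cv2.INTER_CUBIC)
r1=np.hstack([f(a,220,60,200,150,2),f(a,250,130,80,60,5)])
r2=np.hstack([f(a,310,270,100,75,4),f(b,330,180,100,75,4)])
cv2.imwrite("pics/crop1.png",np.vstack([r1,r2]))
cv2.imwrite("pics/crop2.png",np.vstack([f(b,110,130,200,160,4)])[:600])
E
```

```text
(no output)
```

View pics/crop1.png

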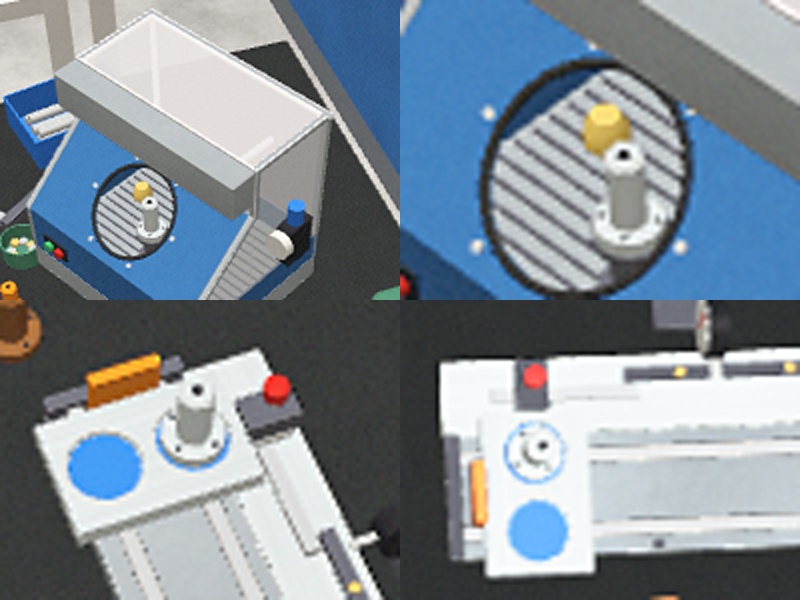

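View pics/crop2.png

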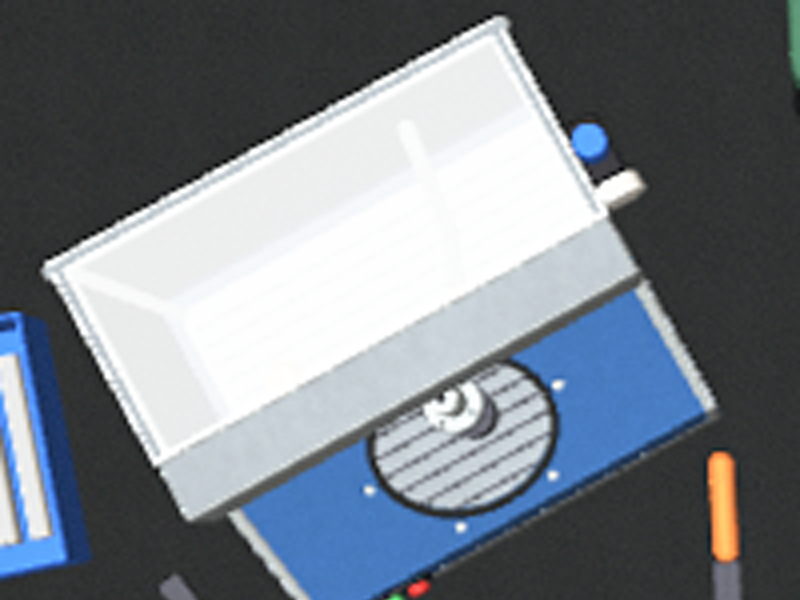

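The light matt spindle shows in the port, with its top at scene (295,160) and flange at (295,175). The brass mask cap stands behind it. The near pocket is at scene (336,311) and top (364,237), and the orange tab is on the +y side. Now to fit the poses.

```bash
cat > fit.py <<'E'
from h import *
from scipy.optimize import least_squares
np.set_printoptions(precision=4,suppress=True)
S,T=cam("scene"),cam("top")
obs=[(T,(236.3,134.5),(.19,-.17,.33)),(T,(122,197),(.19,.17,.33)),(T,(289.5,232),(-.093,-.17,.134)),
(S,(295,65),(.19,.17,.33)),(S,(385.5,118.5),(.19,-.17,.33)),(S,(317,247),(-.093,-.17,0))]
def W(p,q): return R.from_euler("z",p[2]).apply(q)+[p[0],p[1],0]
def f(p): return np.concatenate([proj(c,W(p,np.array(x)))[0]-uv for c,uv,x in obs])
r=least_squares(f,[.65,.25,.5],loss="soft_l1")
E
python3 - <<'E'
from fit import *
print(r.x,np.degrees(r.x[2]),f(r.x).reshape(-1,2))
print("port",tri([(S,(287.2,165.6)),(T,(225.7,239))]), "port on fit slope",W(r.x,np.array([-.028,0,.189])))
print("spindle top",tri([(S,(294.8,160.4)),(T,(222,230))]),"base",W(r.x,np.array([0,0,.118])))
for nm,a,b in[("near",(336.25,311.5),(364.5,237.5)),("far",(358.3,305),(363.75,218)),("tab",(340.7,286.2),(346,230))]:
    print(nm,tri([(S,a),(T,b)]),onz(S,a,.047),onz(T,b,.047))
E
```

```text
[0.5233 0.2311 0.5002] 28.660135665037323 [[-1.5525  0.567 ]
 [ 0.3294  0.1062]
 [ 0.0966 -0.207 ]
 [ 0.8848  0.1397]
 [ 0.7699 -1.3596]
 [-1.1856  4.7959]]
port [0.5008 0.2208 0.1905] port on fit slope [0.4987 0.2177 0.189 ]
spindle top [0.5268 0.231  0.1931] base [0.5233 0.2311 0.118 ]
near [ 0.5061 -0.1964  0.0506] [ 0.5057 -0.1944  0.047 ] [ 0.5075 -0.197   0.047 ]
far [ 0.5684 -0.1956  0.0485] [ 0.5675 -0.1946  0.047 ] [ 0.5698 -0.1961  0.047 ]
tab [ 0.5339 -0.1379  0.0711] [ 0.5428 -0.1248  0.047 ] [ 0.5323 -0.1386  0.047 ]
```

```bash
cat >> h.py <<'E'
np.set_printoptions(precision=4,suppress=True)
def pose():
    s=env.read_state();q=s["ee_rot"];return np.array(s["eef_pos"]),R.from_quat([q[1],q[2],q[3],q[0]])
def rel(p,Rt,frm=None):
    p0,R0=frm or pose()
    return np.r_[R0.inv().apply(np.array(p)-p0)*100,np.degrees((R0.inv()*Rt).as_rotvec())].round(2)
def Rtool(yaw,tilt,sgn=1):  # deg; tool x = tilted down; y level
    Z=R.from_euler("z",yaw,degrees=True);t=np.radians(tilt)
    x=np.array([np.sin(t),0,-np.cos(t)]);y=np.array([0,sgn,0.])
    return Z*R.from_matrix(np.c_[x,y,np.cross(x,y)])
E
python3 - <<'E'
from h import *
p,R0=pose();print(p,R0.as_matrix());print(env.camera_info("wrist")["tool_from_camera"])
for s in(1,-1): print(s,"carrier view",rel([.5,-.2,.36],Rtool(-20,0,s)))
for s in(1,-1): print(s,"tilt",np.degrees((R0.inv()*Rtool(28.7,40,s)).as_rotvec()))
E
```

```text
[ 0.2151 -0.5601  0.2313] [[-0.0001  0.3586 -0.9335]
 [ 0.0001 -0.9335 -0.3586]
 [-1.     -0.0001  0.    ]]
[[ 0.     -0.2862  0.9582 -0.1416]
 [ 1.     -0.0008 -0.0003 -0.0003]
 [ 0.0009  0.9582  0.2862 -0.0748]
 [ 0.      0.      0.      1.    ]]
1 carrier view [ -12.87  -23.4   -39.5  -138.98   -0.01    0.  ]
-1 carrier view [-12.87 -23.4  -39.5   41.02   0.     0.01]
1 tilt [162.3144  -3.9567 -59.0773]
-1 tilt [-7.3727 39.9388 -2.6749]
```

```bash
python3 -m crank '[1,-2,-1.7,-2.8,-10,0,0, 1,-4,-3.3,-5.6,-20,0,0, 1,-6,-5,-8.5,-30,0,0, 1,-7.5,-6.7,-11.3,-40,0,0, 1,-9,-8.4,-14.1,-50,0,0, 1,-10,-10,-17,-60,0,0, 1,-11,-11.7,-19.8,-70,0,0, 1,-12,-13.4,-22.6,-80,0,0, 1,-12.9,-15,-25.4,-90,0,0, 1,-12.9,-16.7,-28.2,-100,0,0, 1,-12.9,-18.4,-31,-110,0,0, 1,-12.9,-20,-33.9,-120,0,0]'
python3 - <<'E'
from h import *
print(env.read_state()["joint_pos"]);print(rel([.46,-.21,.36],Rtool(-20,0,1)))
E
```

```text
time_s: 3.75
eef_pos: [0.4604, -0.2509, 0.3604]
ee_rot: [0.667, 0.234, 0.667, -0.234]
wrist_force: [0.8, -0.8, 0.5]
finger_gap: 0.0849
[-0.6307  0.1534  1.4757  0.      1.5123 -1.5268]
[  0.04   3.17  -2.58 -18.66   0.01  -0.  ]
```

```bash
python3 - <<'E'
from h import *
c,im=snap("wrist","w1.png");np.save("w1.npy",np.array([c[0],c[1],np.c_[c[2],c[2],c[2]]]))
for q in["near_pocket","far_pocket","done_spindle","tab_top"]:
    print(q,[(np.round(d["point"]).tolist(),round(d["conf"],2)) for d in env.search_frame("wrist",q)[:3]])
print(proj(c,[[.506,-.1965,.047],[.5685,-.1955,.047]]))
hsv=cv2.cvtColor(im,cv2.COLOR_RGB2HSV)
m=cv2.inRange(hsv,(95,120,120),(115,255,255));n,l,st,ce=cv2.connectedComponentsWithStats(m)
for i in range(1,n):
    if st[i,4]>100: print("blue",st[i],ce[i],onz(c,ce[i],.047))
m=cv2.inRange(hsv,(8,150,120),(22,255,255));n,l,st,ce=cv2.connectedComponentsWithStats(m)
for i in range(1,n):
    if st[i,4]>60: print("orange",st[i],ce[i],onz(c,ce[i],.08))
E
```

```text
near_pocket [([389.0, 204.0], 0.78)]
far_pocket [([390.0, 202.0], 0.97)]
done_spindle [([597.0, 65.0], 0.62), ([402.0, 227.0], 0.57)]
tab_top [([389.0, 202.0], 0.66)]
[[373.3599 190.0924]
 [400.8031 224.9061]]
blue [ 598    0   42   69 1611] [625.3538  41.2849] [0.5498 0.1423 0.047 ]
blue [ 357  173   36   37 1026] [374.3733 191.0906] [ 0.5079 -0.1962  0.047 ]
blue [385 209  35  33 129] [396.6744 219.155 ] [ 0.5583 -0.1952  0.047 ]
blue [229 392  52  19 375] [249.3147 400.3813] [ 0.6569 -0.5564  0.047 ]
orange [ 470    6   47   64 1213] [493.399  37.493] [0.4452 0.0056 0.08  ]
orange [ 160   72  137  136 3106] [227.4932 139.5502] [ 0.3414 -0.2968  0.08  ]
orange [432  93  40  34 641] [450.6958 108.4368] [ 0.478  -0.0707  0.08  ]
orange [403 170  35  38 361] [421.3102 187.7756] [ 0.5335 -0.1491  0.08  ]
```

View pics/w1.png

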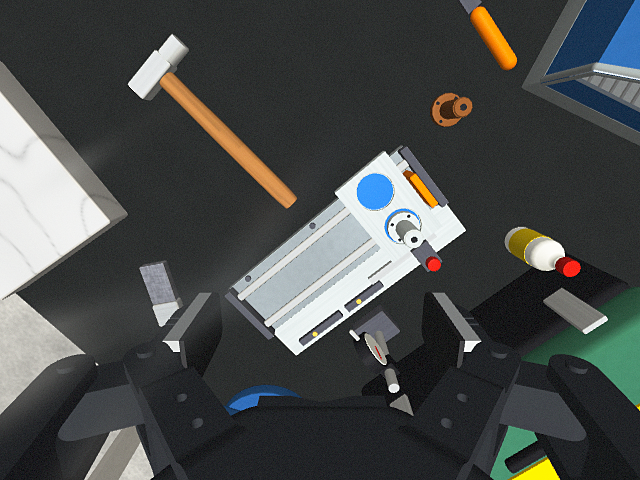

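The picture shows the empty near pocket at (374,191), the done spindle at (408,232), the tab at (425,188), and the brown look-alike at (450,108). The near pocket is at about (0.507,-0.196), which agrees with the fixed cameras. Next I go to the pre-port pose.

```bash
python3 - <<'E'
from h import *
print(rel([.455,.193,.255],Rtool(28.7,40,1)), rel([.47,0,.36],Rtool(5,20,1)))
c=[*np.load("w1.npy")];c[2]=c[2][:,0]
for z in(.01,.02):
    a,b=onz(c,(297,355),z),onz(c,(466,230),z);print(z,a,b,np.linalg.norm(a-b),np.degrees(np.arctan2(*(b-a)[:2])))
E
```

```text
[ 10.51  34.27 -28.4  -64.85 -35.18  23.63] [  0.02  20.22 -15.08 -43.6  -19.02   7.71]
0.01 [ 0.6584 -0.4602  0.01  ] [ 0.6491 -0.1232  0.01  ] 0.33710640252351565 -1.5758159055111953
0.02 [ 0.6533 -0.455   0.02  ] [ 0.6442 -0.1249  0.02  ] 0.33025550410925597 -1.575815905511213
```

```bash
python3 -m crank '[0.6,0,4,-3,-8.7,-3.8,1.5, 0.6,0,8,-6,-17.4,-7.6,3, 0.6,0,12,-9,-26,-11.4,4.6, 0.6,0,16,-12,-35,-15.2,6.2, 0.6,0,20,-15,-43.6,-19,7.7, 0.6,2,23,-17.7,-47.8,-22.2,10.9, 0.6,4,26,-20.4,-52,-25.5,14, 0.6,6.5,29,-23,-56.4,-28.7,17.2, 0.6,8.5,31.6,-25.7,-60.6,-32,20.4, 0.6,10.5,34.3,-28.4,-64.9,-35.2,23.6, 0.6,10.5,34.3,-28.4,-64.9,-35.2,23.6]'
python3 - <<'E'
from h import *
print(env.read_state()["joint_pos"],rel([.455,.193,.255],Rtool(28.7,40,1)))
c,im=snap("wrist","w2.png");np.save("w2.npy",np.array([c[0],c[1],np.c_[c[2],c[2],c[2]]]))
for q in["port","spindle","nozzle_tip","mask_cap","visor_edge","pedestal"]:
    print(q,[(np.round(d["point"]).tolist(),round(d["conf"],2)) for d in env.search_frame("wrist",q)[:3]])
E
```

```text
time_s: 5.38
eef_pos: [0.452, 0.1937, 0.2524]
ee_rot: [0.877, -0.104, 0.412, 0.226]
wrist_force: [0.8, -0.9, 0.4]
finger_gap: 0.0511
[ 0.0377 -0.0804  2.2484  0.7415  0.4416 -2.6283] [-0.05 -0.21  0.34 -0.07 -0.26 -0.2 ]
port [([308.0, 177.0], 0.65)]
spindle [([324.0, 216.0], 0.87)]
nozzle_tip [([304.0, 178.0], 0.83)]
mask_cap [([402.0, 210.0], 0.52), ([309.0, 175.0], 0.34)]
visor_edge [([309.0, 178.0], 0.81)]
pedestal [([320.0, 175.0], 0.74)]
```

View pics/w2.png

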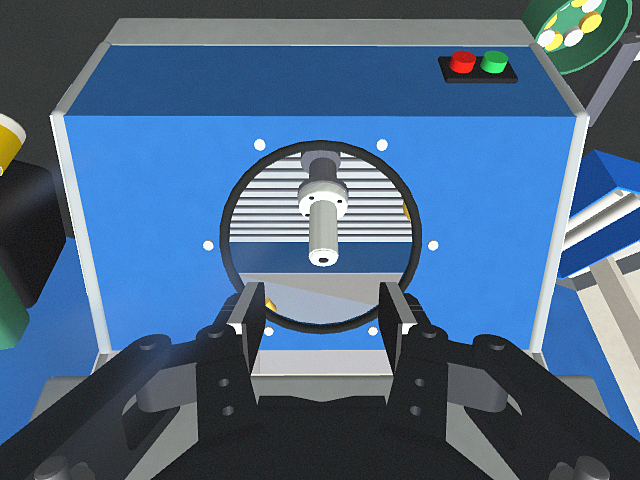

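```bash
python3 - <<'E'
from fit import *
c=[*np.load("w2.npy")];c[2]=c[2][:,0]
P=tri([(S,(294.8,160.4)),(T,(222,230)),(c,(323,257.5))]);print("top",P)
for cc,uv in((S,(294.8,160.4)),(T,(222,230)),(c,(323,257.5))): print(proj(cc,P)[0],uv)
print("wrist+scene",tri([(S,(294.8,160.4)),(c,(323,257.5))]))
print("foot by wrist",proj(c,[P-[0,0,.052],P-[0,0,.064]]),proj(S,P-[0,0,.052]))
# port circle fit in all views: centre + yaw
b=r.x.copy()
Z=R.from_euler("z",b[2]);t=np.radians(40)
ux=Z.apply([np.cos(t),0,np.sin(t)]);uy=Z.apply([0,1,0]);n=Z.apply([-np.sin(t),0,np.cos(t)])
ex=[(c,(221,237)),(c,(421,237)),(c,(321,141)),(c,(321,332))]
def g(v):
    C=v[:3];L=[]
    a=np.linspace(0,2*np.pi,361);circ=C+.067*(np.outer(np.cos(a),ux)+np.outer(np.sin(a),uy))
    q=proj(c,circ);L+=[q[:,0].min()-220,q[:,0].max()-422,q[:,1].min()-140,q[:,1].max()-333]
    q=proj(S,circ);L+=[q[:,0].min()-(250+80/5),q[:,0].max()-(250+292/5),q[:,1].max()-(130+297/5),q[:,1].min()-(130+57/5)]
    return np.array(L)
w=least_squares(g,[.5,.22,.19]);C=w.x;print("port",C,w.fun, "expected",W(r.x,np.array([-.028,0,.189])))
G=P-[0,0,.014];d=G-C;print("50mm pt",G,"inside",-d@n,"up",d@ux,"left",d@uy,"n",n)
E
```

```text
top [0.5271 0.235  0.1847]
[294.8349 161.5087] (294.8, 160.4)
[221.0842 230.2924] (222, 230)
[321.5415 260.3012] (323, 257.5)
wrist+scene [0.5283 0.2384 0.1827]
foot by wrist [[321.3189 207.275 ]
 [321.2736 196.4934]] [[295.7259 174.0491]]
port [0.4949 0.2169 0.1936] [ 0.1773 -0.3781  0.5487 -0.046  -0.3442 -1.9593  0.2415  1.4654] expected [0.4987 0.2177 0.189 ]
50mm pt [0.5271 0.235  0.1707] inside 0.04126212686301312 up 0.01357618995773841 left 0.00043670562250621705 n [-0.564  -0.3083  0.766 ]
```

The wrist view shows the spindle's top face at (323,257), its flange at (323,203) and the port centre at (321,237). The fingers straddle it symmetrically, and the brass cap sits at the right rim (406,213). The lateral offset is under 1 mm, so I compute the approach.

```bash
python3 - <<'E'
from h import *
n=np.array([-.564,-.3083,.766]);G=np.array([.5273,.2355,.1707]);Rt=Rtool(28.7,40,1)
for k in(.12,.06,.0): print(k,rel(G+(k-.019)*n,Rt))
E
```

```text
0.12 [1.81 0.34 0.81 0.09 0.14 0.06]
0.06 [7.81 0.35 0.8  0.09 0.14 0.06]
0.0 [13.81  0.35  0.78  0.09  0.14  0.06]
```

```bash
python3 -m crank '[0.6,1,0.2,0.4,0,0,0, 0.6,2.5,0.35,0.8,0,0,0, 0.6,5,0.35,0.8,0,0,0, 0.6,7.5,0.35,0.8,0,0,0, 0.6,9,0.35,0.8,0,0,0, 0.6,9,0.35,0.8,0,0,0]'
python3 - <<'E'
from h import *
n=np.array([-.564,-.3083,.766]);G=np.array([.5273,.2355,.1707]);Rt=Rtool(28.7,40,1)
print(rel(G-.019*n,Rt),env.read_state()["joint_pos"]);c,im=snap("wrist","w3.png")
cv2.imwrite("pics/w3c.png",im[80:400,150:490,::-1])
E
```

```text
time_s: 6.48
eef_pos: [0.5102, 0.2287, 0.1931]
ee_rot: [0.877, -0.106, 0.412, 0.225]
wrist_force: [0.4, -0.5, -0.4]
finger_gap: 0.0509
[ 4.8  -0.23 -0.01  0.08 -0.3  -0.02] [ 0.147   0.1563  2.2193  1.1409  0.2463 -2.9783]
```

View pics/w3c.png

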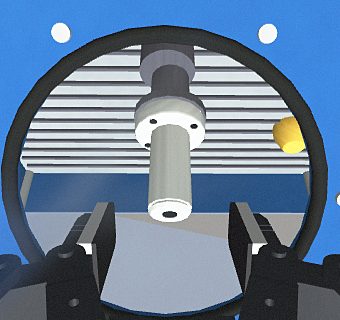

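The fingers are inside the port with clearance all round, and the shank is centred between them. But j5 and j6 sit at their limits (0.246 and -2.978), so I fit a kinematic model to choose a better entry angle.

```bash
cat > kin.py <<'E'
from h import *
from scipy.optimize import least_squares
LO=np.array([-2.97,-1.01,.21,-.96,.2,-2.98]);HI=np.array([2.97,2.36,2.38,4.11,2.71,2.98])
D=[([-1.319,.359,1.51,0,1.272,-.115],[.2151,-.5601,.2313],None),
([-.6307,.1534,1.4757,0,1.5123,-1.5268],[.4604,-.2509,.3604],[.667,.234,.667,-.234]),
([.0377,-.0804,2.2484,.7415,.4416,-2.6283],[.452,.1937,.2524],[.877,-.104,.412,.226]),
([.147,.1563,2.2193,1.1409,.2463,-2.9783],[.5102,.2287,.1931],[.877,-.106,.412,.225])]
def fk(q,k,T0,s=(1,1)):
    a1,d1,a2,a3,d4,L,e=k
    A=R.from_euler("z",q[0]);B=A*R.from_euler("y",q[1]);C=B*R.from_euler("y",q[2])
    p=A.apply([a1,e,d1])+B.apply([0,0,a2])+C.apply([a3,0,d4])
    E=C*R.from_euler("z",s[0]*q[3])*R.from_euler("y",q[4])*R.from_euler("z",s[1]*q[5])
    return p+E.apply([0,0,L]),E*T0
def fit():
    p,R1=np.array(D[1][1]),R.from_quat(np.roll(D[1][2],-1));best=None
    for s in[(1,1),(1,-1),(-1,1),(-1,-1)]:
        E=fk(D[1][0],np.zeros(7),R.identity(),s)[1];T0=E.inv()*R1
        def f(k):
            o=[]
            for q,p,w in D:
                P,Q=fk(q,k,T0,s);o+=list(P-p)
                if w is not None:o+=list((Q.inv()*R.from_quat(np.roll(w,-1))).as_rotvec()*.3)
            return np.array(o)
        r=least_squares(lambda k:np.r_[f(k),1e-3*(k-np.array([.0,.4,.4,0,.4,.25,0]))],[.05,.4,.4,0,.4,.25,0])
        v=np.abs(f(r.x)).max()
        if best is None or v<best[0]:best=(v,r.x,T0,s)
    return best
def ik(p,Rt,q0,B):
    def f(q):
        P,Q=fk(q,B[1],B[2],B[3]);return np.r_[(P-p)*10,(Q.inv()*Rt).as_rotvec()]
    r=least_squares(f,np.clip(q0,LO+.01,HI-.01),bounds=(LO,HI));return r.x,np.abs(r.fun).max()
E
python3 - <<'E'
from kin import *
B=fit();print(B[0],B[1],B[3])
n=np.array([-.564,-.3083,.766]);G=np.array([.5273,.2355,.1707])
q0=D[3][0]
for yaw in(8,18,28.7,38,48):
  for tilt in(25,30,35,40,45,50):
    x=Rtool(yaw,tilt).apply([1,0,0]);o=[]
    best=None
    for st in(q0,[.15,.2,2,0,.4,-1.8],[.2,.3,1.9,3.1,.3,1.3],[.2,.3,2,-.5,.4,-1]):
        Q,e=ik(G+.019*x,Rtool(yaw,tilt),np.array(st),B)
        if best is None or e<best[1]-1e-4:best=(Q,e)
    print(yaw,tilt,best[0].round(2),round(best[1],4),"margin",np.minimum(best[0]-LO,HI-best[0]).min().round(2))
E
```

```text
0.00019323911602612517 [-0.0001  0.2677  0.6105  0.1124  0.4338  0.3731  0.0688] (1, 1)
8 25 [ 0.36  0.28  1.98 -0.21  0.46 -1.19] 0.0 margin 0.26
8 30 [ 0.37  0.27  2.05 -0.37  0.33 -1.02] 0.0 margin 0.13
8 35 [ 0.39  0.28  2.11 -0.75  0.21 -0.63] 0.0 margin 0.01
8 40 [0.4  0.31 2.22 4.11 0.2  0.81] 0.0454 margin 0.0
8 45 [0.42 0.33 2.24 3.96 0.27 0.98] 0.0 margin 0.07
8 50 [0.44 0.37 2.3  3.7  0.44 1.25] 0.0 margin 0.08
18 25 [ 0.3   0.27  2.    0.02  0.44 -1.6 ] 0.0 margin 0.24
18 30 [ 0.29  0.26  2.07  0.03  0.29 -1.62] 0.0 margin 0.09
18 35 [ 0.29  0.26  2.11  0.07  0.2  -1.66] 0.0358 margin 0.0
18 40 [0.28 0.31 2.26 2.96 0.2  1.73] 0.0692 margin 0.0
18 45 [0.29 0.31 2.27 3.07 0.23 1.63] 0.0 margin 0.03
18 50 [0.29 0.36 2.33 3.09 0.43 1.6 ] 0.0 margin 0.05
28.7 25 [ 0.23  0.27  2.    0.25  0.46 -2.05] 0.0 margin 0.26
28.7 30 [ 0.21  0.26  2.07  0.45  0.34 -2.25] 0.0 margin 0.14
28.7 35 [ 0.19  0.26  2.14  0.87  0.23 -2.68] 0.0 margin 0.03
28.7 40 [0.17 0.28 2.21 1.64 0.21 2.81] 0.0 margin 0.01
28.7 45 [0.15 0.31 2.27 2.23 0.31 2.2 ] 0.0 margin 0.11
28.7 50 [0.12 0.36 2.34 2.49 0.48 1.92] 0.0 margin 0.04
38 25 [ 0.18  0.28  1.99  0.41  0.52 -2.37] 0.0 margin 0.32
38 30 [ 0.15  0.27  2.05  0.64  0.43 -2.62] 0.0 margin 0.23
38 35 [ 0.11  0.27  2.12  0.98  0.37 -2.98] 0.0025 margin 0.0
38 40 [0.08 0.29 2.19 1.43 0.37 2.82] 0.0 margin 0.16
38 45 [0.04 0.32 2.25 1.81 0.44 2.41] 0.0 margin 0.13
38 50 [-0.    0.37  2.31  2.06  0.57  2.11] 0.0 margin 0.07
48 25 [ 0.13  0.29  1.96  0.5   0.61 -2.66] 0.0 margin 0.32
48 30 [ 0.08  0.29  2.03  0.72  0.55 -2.89] 0.0 margin 0.09
48 35 [0.02 0.3  2.11 1.08 0.51 2.98] 0.0297 margin 0.0
48 40 [-0.01  0.31  2.14  1.26  0.53  2.79] 0.0 margin 0.19
48 45 [-0.05  0.34  2.2   1.51  0.58  2.49] 0.0 margin 0.18
48 50 [-0.1   0.39  2.25  1.71  0.67  2.24] 0.0 margin 0.13
```

```bash
python3 - <<'E'
from fit import *
from kin import ik,fit as kf,LO,HI,R
ob=[(S,(339,169),-.17),(S,(248.5,99),.17),(T,(270,201.5),-.17),(T,(159,261),.17)]
h=lambda v:np.concatenate([proj(c,W(r.x,np.array([v[0],y,v[1]])))[0]-uv for c,uv,y in ob])
w=least_squares(h,[0,.27]);print("visor lower front edge cab x,z",w.x,w.fun)
Gc=R.from_euler("z",-r.x[2]).apply(np.array([.5273,.2355,0])-[r.x[0],r.x[1],0]);print("G in cab",Gc)
B=kf();n=np.array([-.564,-.3083,.766]);G=np.array([.5273,.2355,.1707]);N=np.array([.507,-.1963,.098])
for sg in(1,-1):
 for tilt in(40,44,48):
  for yaw in(20,28.7,36,44):
   Rt=Rtool(yaw,tilt,sg);x=Rt.apply([1,0,0])
   for st in([.15,.31,2.27,2.2,.31,-.9],[.15,.31,2.27,2.2,.31,2.2],[.15,.31,2.2,1,.31,-2.8]):
    q,e=ik(G+.019*x,Rt,np.array(st),B)
    if e>2e-3: continue
    m=lambda q:np.minimum(q-LO,HI-q).min()
    q_=q;L=[m(q)];E=[0];J=0
    pts=[G+[0,0,z] for z in(.005,.01,.015)]+[G+[0,0,.015]+k*n for k in np.arange(.01,.121,.01)]
    for p in pts:
      q2,e=ik(p+.019*x,Rt,q_,B);L.append(m(q2));E.append(e);J=max(J,abs(q2-q_).max());q_=q2
    if max(E)>2e-3: continue
    out=min(L);qo=q_;P0=pts[-1]
    for dy in(-20,-30,-45):
     L=[];E=[0];q_=qo
     for f in np.linspace(0,1,15)[1:]:
      p=P0+f*(N+[0,0,.1]-P0);Rf=Rtool(yaw+f*dy,tilt,sg);q_,e=ik(p+.019*Rf.apply([1,0,0]),Rf,q_,B);L.append(m(q_));E.append(e)
     for z in(.05,0):
      q_,e=ik(N+[0,0,z]+.019*Rf.apply([1,0,0]),Rf,q_,B);L.append(m(q_));E.append(e)
     if max(E)<2e-3: print(sg,tilt,yaw,dy,"grasp",q.round(2),"out m",out.round(3),"transit m",min(L).round(3),"J",round(J,2),"end",q_.round(2))
E
```

```text
visor lower front edge cab x,z [-0.0045  0.3024] [-1.5981 -5.9242 -0.52    5.6874  0.9882 -2.3497  1.2228  0.1648]
G in cab [0.0056 0.0019 0.    ]
1 48 36 -20 grasp [0.04 0.35 2.29 2.06 0.49 2.18] out m 0.013 transit m 0.046 J 0.06 end [-1.    0.57  2.24  1.55  0.79  2.02]
1 48 36 -30 grasp [0.04 0.35 2.29 2.06 0.49 2.18] out m 0.013 transit m 0.026 J 0.06 end [-0.95  0.57  2.33  1.86  0.74  1.89]
1 48 36 -20 grasp [0.04 0.35 2.29 2.06 0.49 2.18] out m 0.013 transit m 0.046 J 0.06 end [-1.    0.57  2.24  1.55  0.79  2.02]
1 48 36 -30 grasp [0.04 0.35 2.29 2.06 0.49 2.18] out m 0.013 transit m 0.026 J 0.06 end [-0.95  0.57  2.33  1.86  0.74  1.89]
1 48 44 -20 grasp [-0.05  0.36  2.26  1.76  0.58  2.3 ] out m 0.113 transit m 0.094 J 0.04 end [-1.02  0.58  2.17  1.35  0.86  2.1 ]
1 48 44 -30 grasp [-0.05  0.36  2.26  1.76  0.58  2.3 ] out m 0.113 transit m 0.074 J 0.04 end [-0.99  0.57  2.26  1.61  0.78  2.  ]
1 48 44 -45 grasp [-0.05  0.36  2.26  1.76  0.58  2.3 ] out m 0.113 transit m 0.002 J 0.04 end [-0.89  0.57  2.38  2.11  0.72  1.8 ]
1 48 44 -20 grasp [-0.05  0.36  2.26  1.76  0.
[... 6638 characters left out ...]
 0.58  2.17  1.35  0.86 -1.04]
-1 48 44 -30 grasp [-0.05  0.36  2.26  1.76  0.58 -0.84] out m 0.113 transit m 0.074 J 0.04 end [-0.99  0.57  2.26  1.61  0.78 -1.14]
-1 48 44 -45 grasp [-0.05  0.36  2.26  1.76  0.58 -0.84] out m 0.113 transit m 0.003 J 0.04 end [-0.89  0.57  2.38  2.11  0.72 -1.34]
-1 48 44 -20 grasp [-0.05  0.36  2.26  1.76  0.58 -0.84] out m 0.113 transit m 0.094 J 0.04 end [-1.02  0.58  2.17  1.35  0.86 -1.04]
-1 48 44 -30 grasp [-0.05  0.36  2.26  1.76  0.58 -0.84] out m 0.113 transit m 0.074 J 0.04 end [-0.99  0.57  2.26  1.61  0.78 -1.14]
-1 48 44 -45 grasp [-0.05  0.36  2.26  1.76  0.58 -0.84] out m 0.113 transit m 0.003 J 0.04 end [-0.89  0.57  2.38  2.11  0.72 -1.34]
```

```bash
python3 - <<'E'
from h import *
c,im=snap("scene","s2.png")
t,_=snap("top","t2.png")
cv2.imwrite("pics/s2c.png",cv2.resize(np.hstack([im[60:260,180:400],_[120:320,130:310]])[:,:,::-1],None,fx=2,fy=2,interpolation=cv2.INTER_CUBIC))
p,R0=pose();P=p+R0.apply([-.1416,0,-.0748]);print(proj(c,P),proj(t,P))
E
```

```text
[[248.4411 175.4196]] [[245.1469 281.2096]]
```

View pics/s2c.png

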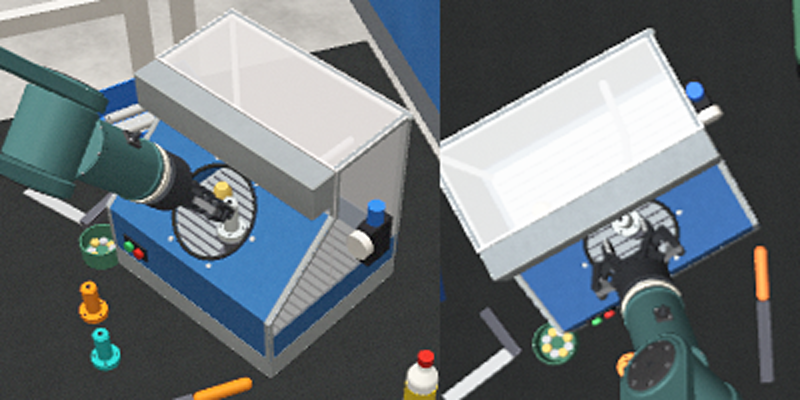

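No camera housing shows at its projected spots, (137,231) and (670,322) in this crop, so I can use the half-turned grasp with the camera side up. That keeps all joints well inside their ranges. I back out and roll.

```bash
python3 -m crank '[0.6,-4,0,0,0,0,0, 0.6,-8,0,0,0,0,0, 0.6,-8,0,0,10.5,0,0, 0.6,-8,0,0,21,0,0, 0.6,-8,0,0,31.5,0,0, 0.6,-8,0,0,42,0,0, 0.6,-8,0,0,52.5,0,0, 0.6,-8,0,0,63,0,0, 0.6,-8,0,0,73.5,0,0, 0.6,-8,0,0,84,0,0, 0.6,-8,0,0,94.5,0,0, 0.6,-8,0,0,105,0,0]'
python3 - <<'E'
from kin import *
B=fit();q=env.read_state()["joint_pos"];print(q)
G=np.array([.5273,.2355,.1707])
for yaw,tilt in((36,41),(40,42)):
    Rt=Rtool(yaw,tilt,-1);x=Rt.apply([1,0,0]);n=R.from_euler("z",28.66,degrees=True).apply([-np.sin(.698),0,np.cos(.698)])
    print(yaw,tilt,"offaxis",np.degrees(np.arccos(-x@n)))
    for k in(.12,.05,0): 
        Q,e=ik(G+(.019-k)*x,Rt,np.array([.09,.29,2.19,1.46,.33,-.31]),B);print(k,Q.round(2),e.round(4))
    print(rel(G+(.019-.12)*x,Rt))
E
```

```text
time_s: 8.12
eef_pos: [0.4643, 0.2033, 0.2562]
ee_rot: [0.617, 0.633, 0.427, -0.19]
wrist_force: [0.2, 0.3, -0.1]
finger_gap: 0.0511
[ 0.078  -0.0613  2.2208  0.6954  0.4214 -0.7178]
36 41 offaxis 4.869751085602811
0.12 [-0.06 -0.01  2.23  0.94  0.54  0.15] 0.0
0.05 [ 0.03  0.17  2.22  1.26  0.4  -0.14] 0.0
0 [ 0.09  0.29  2.2   1.56  0.34 -0.41] 0.0
[ 1.03  0.07  1.06 69.18  4.08 -3.29]
40 42 offaxis 7.696752317348175
0.12 [-0.13  0.01  2.22  1.01  0.62 -0.03] 0.0
0.05 [-0.02  0.18  2.22  1.29  0.48 -0.27] 0.0
0 [ 0.04  0.3   2.2   1.54  0.42 -0.49] 0.0
[ 1.08  0.09  1.56 66.12  6.6  -4.87]
```

```bash
python3 -m crank '[0.6,0.2,0,0.2,10,0.6,-0.5, 0.6,0.3,0,0.3,20,1.2,-0.9, 0.6,0.5,0,0.5,30,1.8,-1.4, 0.6,0.6,0,0.6,40,2.4,-1.9, 0.6,0.8,0,0.8,50,3,-2.4, 0.6,0.9,0,1,60,3.5,-2.9, 0.6,1.03,0.07,1.06,69.2,4.1,-3.3, 0.6,1.03,0.07,1.06,69.2,4.1,-3.3]'
python3 - <<'E'
from kin import *
print(env.read_state()["joint_pos"])
G=np.array([.5273,.2355,.1707]);Rt=Rtool(36,41,-1);x=Rt.apply([1,0,0])
for k in(.05,0): print(k,rel(G+(.019-k)*x,Rt))
E
```

```text
time_s: 9.12
eef_pos: [0.4739, 0.1964, 0.2467]
ee_rot: [0.131, 0.865, 0.282, -0.394]
wrist_force: [-0.2, 0.6, -0.1]
finger_gap: 0.0509
[-0.0589 -0.0122  2.2248  0.9433  0.5398  0.1409]
0.05 [ 6.98 -0.02 -0.02  0.35  0.04  0.02]
0 [11.98 -0.02 -0.02  0.35  0.04  0.02]
```

```bash
python3 -m crank '[0.6,3,0,0,0,0,0, 0.6,6,0,0,0,0,0, 0.6,8,0,0,0,0,0, 0.6,9.5,0,0,0,0,0, 0.6,9.5,0,0,0,0,0]'
python3 - <<'E'
from kin import *
print(env.read_state()["joint_pos"])
G=np.array([.5273,.2355,.1707]);Rt=Rtool(36,41,-1);x=Rt.apply([1,0,0]);print(rel(G+.019*x,Rt))
c,im=snap("wrist","w4.png");cv2.imwrite("pics/w4c.png",im[100:480,120:520,::-1])
E
```

```text
time_s: 9.75
eef_pos: [0.5242, 0.2339, 0.1742]
ee_rot: [0.131, 0.864, 0.283, -0.394]
wrist_force: [-0.4, 0.4, 0.4]
finger_gap: 0.0515
[ 0.0638  0.2334  2.2145  1.4047  0.3649 -0.2768]
[ 2.39  0.06 -0.04  0.43  0.11  0.12]
```

View pics/w4c.png

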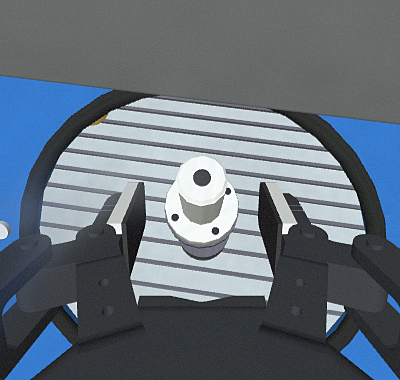

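The shank's top face is at (202,178) in the crop, centred between the jaws (middle about 202), with all clearances fine. I go in and grip.

```bash
python3 -m crank '[0.6,1.2,0,0,0,0,0, 0.6,2.4,0.05,0,0,0,0, 0.6,2.4,0.05,0,0,0,0, 0,2.4,0.05,0,0,0,0, 0,2.4,0.05,0,0,0,0, 0,2.4,0.05,0,0,0,0, 0,2.4,0.05,0,0,0,0]' 70
python3 - <<'E'
from kin import *
p,R0=pose();print(env.read_state()["joint_pos"],env.read_state()["moment"]);Zt=R0.inv().apply([0,0,1]);print("up 1.5cm",1.5*Zt)
n=np.array([-.564,-.3083,.766]);
for k in(4,8,12,16): print("out",k,1.5*Zt+k*R0.inv().apply(n))
E
```

```text
time_s: 10.68
eef_pos: [0.5375, 0.2424, 0.1574]
ee_rot: [0.13, 0.865, 0.283, -0.394]
wrist_force: [-4.0, -1.8, 7.6]
finger_gap: 0.022
[ 0.0858  0.2901  2.2037  1.5494  0.3465 -0.4094] [-0.1128  0.1218 -0.0002]
up 1.5cm [-1.1317  0.0042 -0.9845]
out 4 [-5.1168 -0.3265 -1.0734]
out 8 [-9.1019 -0.6572 -1.1623]
out 12 [-13.087   -0.988   -1.2512]
out 16 [-17.0721  -1.3187  -1.34  ]
```

```bash
python3 -m crank '[0,-0.3,0,-0.26,0,0,0, 0,-0.6,0,-0.53,0,0,0, 0,-0.9,0,-0.79,0,0,0, 0,-1.15,0,-1,0,0,0, 0,-1.15,0,-1,0,0,0]'
```

```text
time_s: 11.3
eef_pos: [0.5372, 0.2424, 0.1718]
ee_rot: [0.13, 0.865, 0.283, -0.394]
wrist_force: [0.8, 0.6, -3.6]
finger_gap: 0.0222
```

```bash
python3 - <<'E'
from h import *
c,im=snap("wrist","w5.png");cv2.imwrite("pics/w5c.png",im[100:480,120:520,::-1])
p,R0=pose();n=np.array([-.564,-.3083,.766])
for k in(4,8,12): print("out",k,k*R0.inv().apply(n))
print(env.read_state()["finger_gap"],env.read_state()["wrist_force"])
E
```

```text
out 4 [-3.9851 -0.3326 -0.0829]
out 8 [-7.9702 -0.6652 -0.1657]
out 12 [-11.9553  -0.9978  -0.2486]
0.022351237090085466 [-0.2598  0.3171 -2.9722]
```

View pics/w5c.png

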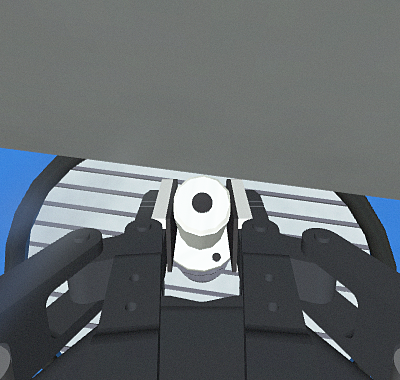

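The spindle is gripped and lifted 14 mm with the load at about 3 N. Its top face is at (202,202), held square between the pads. I withdraw along the port axis.

```bash
python3 -m crank '[0,-1.5,-0.12,-0.03,0,0,0, 0,-4,-0.33,-0.08,0,0,0, 0,-7,-0.6,-0.15,0,0,0, 0,-10,-0.83,-0.2,0,0,0, 0,-12.5,-1.04,-0.26,0,0,0, 0,-12.5,-1.04,-0.26,0,0,0]'
python3 - <<'E'
from kin import *
B=fit();s=env.read_state();q0=q=s["joint_pos"];print(q,s["finger_gap"],s["wrist_force"])
p0,R0=pose()
for dy in(-10,-20,-30):
  q=q0;N=np.array([.507,-.1963,.11+.0]);
  Rf=R.from_euler("z",dy,degrees=True)*R0;T=N+[0,0,.08]+.019*Rf.apply([1,0,0])
  W=[]
  for f in np.linspace(0,1,15)[1:]:
    Ri=R.from_euler("z",dy*f,degrees=True)*R0;pt=p0+f*(T-p0);q,e=ik(pt,Ri,q,B);W.append((np.minimum(q-LO,HI-q).min(),e,np.hypot(*pt[:2])))
  q,e=ik(T-[0,0,.1],Ri,q,B);W.append((np.minimum(q-LO,HI-q).min(),e,0))
  W=np.array(W);print(dy,W[:,0].min(),W[:,1].max(),q.round(2));print(rel(T,Rf))
E
```

```text
time_s: 12.1
eef_pos: [0.4663, 0.2036, 0.2689]
ee_rot: [0.13, 0.865, 0.282, -0.393]
wrist_force: [-0.5, -0.1, -3.2]
finger_gap: 0.022
[-0.0346 -0.0668  2.2004  0.8411  0.5733  0.2787] 0.02203625954217648 [-0.4593 -0.0844 -3.168 ]
-10 0.1449960235989014 2.1273816042111093e-10 [-0.95  0.54  2.12  1.19  0.77 -0.85]
[-5.44 34.84 20.64  7.54 -0.04  6.57]
-20 0.12969371722857215 1.5188660398846032e-09 [-0.92  0.52  2.2   1.41  0.67 -0.9 ]
[-5.47 35.05 20.68 15.08 -0.07 13.14]
-30 0.1107674005561825 5.752197173441996e-10 [-0.87  0.5   2.27  1.7   0.58 -1.  ]
[-5.54 35.25 20.75 22.62 -0.11 19.7 ]
```

```bash
python3 -m crank '[0,-0.3,1.8,1,0.8,0,0.7, 0,-0.9,5.3,3.1,2.3,0,2, 0,-1.5,9.1,5.4,3.9,0,3.4, 0,-2,13,7.7,5.6,0,4.9, 0,-2.6,16.8,9.9,7.2,0,6.3, 0,-3.2,20.7,12.2,8.9,0,7.8, 0,-3.8,24.5,14.5,10.5,0,9.2, 0,-4.4,28.4,16.8,12.2,0,10.6, 0,-5,31.9,18.8,13.7,0,12, 0,-5.3,34,20.1,14.6,0,12.7, 0,-5.47,35.05,20.7,15.1,-0.1,13.1, 0,-5.47,35.05,20.7,15.1,-0.1,13.1]'
python3 - <<'E'
from h import *
s=env.read_state();print(s["finger_gap"],s["wrist_force"])
p,R0=pose();g=p-.019*R0.apply([1,0,0]);print("grasp",g,"tool x",R0.apply([1,0,0]),"y",R0.apply([0,1,0]))
o=[]
for n,f in(("scene","s3"),("top","t3"),("wrist","w6")):
    c,im=snap(n,f+".png");a,b=proj(c,g)[0],proj(c,[.507,-.1963,.047])[0];print(n,a,b,proj(c,g+[0,0,.014])[0],proj(c,g-[0,0,.05])[0])
    if n=="wrist": o.append(im[80:480,120:520])
    else:
        u,v=b.astype(int);o.append(cv2.resize(im[v-55:v+45,u-45:u+55],(400,400),interpolation=cv2.INTER_CUBIC));print("crop origin",u-45,v-55)
cv2.imwrite("pics/m3.png",cv2.resize(np.hstack(o[::1])[:,:,::-1],(800,267)) if 0 else np.vstack([np.hstack(o[:2])])[:,:,::-1])
cv2.imwrite("pics/m3w.png",o[2][:,:,::-1])
E
```

```text
time_s: 13.6
eef_pos: [0.519, -0.1924, 0.1739]
ee_rot: [0.059, 0.9, 0.128, -0.411]
wrist_force: [-0.5, -0.0, -3.2]
finger_gap: 0.0219
0.021907082894427103 [-0.5448 -0.021  -3.203 ]
grasp [ 0.5071 -0.1959  0.1883] tool x [ 0.6286  0.1824 -0.7561] y [ 0.2803 -0.9599  0.0014]
scene [337.7909 283.5846] [336.9663 311.9729] [337.883  280.5043] [337.4751 294.1476]
crop origin 291 256
top [368.8939 234.8089] [364.2691 237.647 ] [369.4132 234.5023] [367.1133 235.8602]
crop origin 319 182
wrist [325.7784 323.6548] [323.9865 355.2619] [326.2621 317.0316] [324.6012 339.775 ]
```

View pics/m3.png

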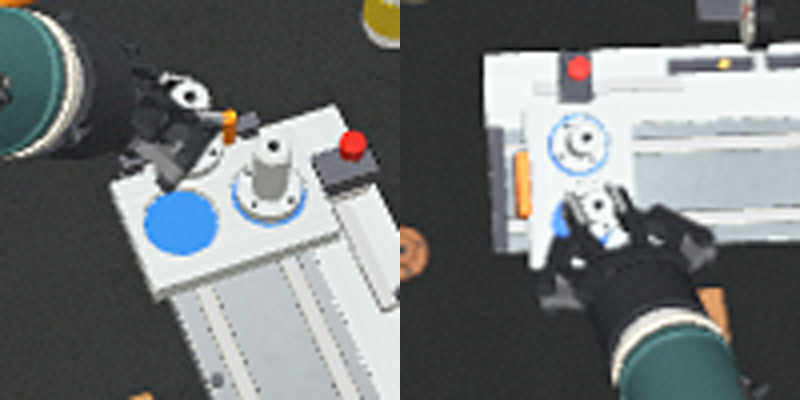

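The spindle hangs over the near pocket, with its top at scene (338,280) and the blue pocket floor at (336,311). Next I measure the remaining offset numerically.

```bash
python3 - <<'E'
from h import *
def hole(f,u,v,w):
    g=cv2.imread(f"pics/{f}.png",0).astype(float)
    y0,x0=int(v-w),int(u-w);p=g[y0:y0+2*w+1,x0:x0+2*w+1];p=cv2.resize(p,None,fx=4,fy=4,interpolation=cv2.INTER_CUBIC)
    m=(p<110).astype(np.uint8);n,l,st,ce=cv2.connectedComponentsWithStats(m)
    out=[((ce[i]+.5)/4-.5+[x0,y0],st[i,4]/16) for i in range(1,n) if st[i,4]>6 and st[i,0]>0 and st[i,1]>0 and st[i,0]+st[i,2]<p.shape[1] and st[i,1]+st[i,3]<p.shape[0]]
    return out
for a in(("s3",338,280,6),("t3",369,233,6),("w6",322,302,18)): print(a[0],hole(*a))
g=cv2.imread("pics/t3.png",0);print(g[226:242,361:378])
c=cam("scene")
im=cv2.imread("pics/s3.png");hsv=cv2.cvtColor(im,cv2.COLOR_BGR2HSV);m=cv2.inRange(hsv,(95,110,100),(115,255,255));n,l,st,ce=cv2.connectedComponentsWithStats(m)
for i in range(1,n):
    if 316<ce[i][0]<356 and 295<ce[i][1]<325 and st[i,4]>50: print("blue",st[i],ce[i],onz(c,ce[i],.047))
E
```

```text
s3 [(array([337.9645, 279.6929]), np.float64(5.0625))]
t3 [(array([370.875, 229.125]), np.float64(0.4375)), (array([368.0809, 232.8309]), np.float64(2.125))]
w6 [(array([321.7502, 302.2806]), np.float64(326.5625))]
[[239 238 238 236 236 242 246 240 242 245 247 245 245 243 244 245 223]
 [244 246 211 231 237 242 223 235 246 218 220 245 249 247 247 246 225]
 [245 246 239 244 243 244 243 246 233 159 178 202 190 181 241 250 231]
 [239 232 242 247 246 238 228 229 236 143 105 178 126  67 160 242 233]
 [178 158 236 225 205 233 243 243 248 212 130 177 150  70  61 238 237]
 [192 144 137 158 221 244 249 238 245 250 195 136 177 115  30 161 215]
 [156 183 146 217 247 248 191 109 161 243 246 171 180 152  70  63 210]
 [111 184 149 150 238 251 163  37 130 237 250 160 113 183 120  39 136]
 [ 65 143 183 155 238 250 225 166 226 248 251 155 104 161 107  45  60]
 [ 48 113 185 149 164 239 247 243 246 245 248 156  49  77  58  52  51]
 [ 42  58 162 189 147 209 245 246 242 240 249 198  80  34  46  52  52]
 [ 40  45  95 153 126 134 170 219 243 232 246 253 164  24  44  51  52]
 [ 66  48  55  75  61 145 233 247 233 150 230 235 169  79  38  54  55]
 [ 92  44  52  52  42 141 246 253 249 224 210 223 243 157  30  44  50]
 [ 83  42  50  49  50  72 167 248 254 187 202 241 249 252 194  92  47]
 [ 56  45  45  52  42  40  73 154 187 177 232 247 249 254 216  99  45]]
blue [327 304  18  16 229] [335.7074 311.345 ] [ 0.5045 -0.1935  0.047 ]
```

```bash
python3 - <<'E'
from h import *
S,T,Wc=cam("scene"),cam("top"),cam("wrist")
s,t,w=(337.96,279.69),(368.08,232.83),(321.75,302.28)
p,R0=pose();g=p-.019*R0.apply([1,0,0])
for nm,L in(("s+w",[(S,s),(Wc,w)]),("t+w",[(T,t),(Wc,w)]),("s+t",[(S,s),(T,t)]),("all",[(S,s),(T,t),(Wc,w)])): print(nm,tri(L)-g)
for z in(.010,.014,.018):
    print(z,[onz(c,uv,g[2]+z)-g for c,uv in((S,s),(T,t),(Wc,w))])
print("pocket scene",onz(S,(335.7,311.35),.047)-g,"top",onz(T,(364.5,237.5),.047)-g)
E
```

```text
s+w [0.0036 0.0019 0.012 ]
t+w [0.0055 0.0021 0.0114]
s+t [0.0038 0.0025 0.0102]
all [0.0043 0.0022 0.011 ]
0.01 [array([0.0021, 0.0029, 0.01  ]), array([0.0055, 0.002 , 0.01  ]), array([0.0059, 0.0021, 0.01  ])]
0.014 [array([0.0012, 0.0006, 0.014 ]), array([0.0052, 0.0025, 0.014 ]), array([0.005 , 0.0018, 0.014 ])]
0.018 [array([ 0.0003, -0.0018,  0.018 ]), array([0.005 , 0.0029, 0.018 ]), array([0.0041, 0.0016, 0.018 ])]
pocket scene [-0.0023  0.0011 -0.1417] top [ 0.0007 -0.0025 -0.1417]
```

The spindle's top sits (+4.3,+2.2,+11) mm from the grasp point, and all the camera pairs roughly agree. I shift by about (-4.2,-2.8) mm and go down to just above the pocket rim.

```bash
python3 - <<'E'
from h import *
p,R0=pose()
for z in(0,-.04,-.076,-.083,-.088,-.09): print(z,100*R0.inv().apply([-.0042,-.0028,z]))
E
```

```text
0 [-0.3153  0.1504  0.3644]
-0.04 [2.7086 0.1445 2.9829]
-0.076 [5.4301 0.1392 5.3395]
-0.083 [5.9592 0.1382 5.7977]
-0.088 [6.3372 0.1374 6.125 ]
-0.09 [6.4884 0.1372 6.2559]
```

```bash
python3 -m crank '[0,-0.3,0.15,0.36,0,0,0, 0,1.2,0.15,1.68,0,0,0, 0,2.7,0.145,2.98,0,0,0, 0,4.2,0.14,4.28,0,0,0, 0,5.1,0.14,5.07,0,0,0, 0,5.43,0.14,5.34,0,0,0, 0,5.43,0.14,5.34,0,0,0]'
python3 - <<'E'
from h import *
print(env.read_state()["wrist_force"])
S,im=snap("scene","s4.png");T,it=snap("top","t4.png");p,R0=pose();g=p-.019*R0.apply([1,0,0]);print("g",g)
P=g+[.0043,.0022,.011]
print("pred top",proj(S,P),"pred flange rim ctr",proj(S,P-[0,0,.052]))
hsv=cv2.cvtColor(im,cv2.COLOR_RGB2HSV);m=cv2.inRange(hsv,(95,110,100),(115,255,255))[295:328,318:356]
for r in m: print("".join("#" if v else "." for v in r))
u,v=330,300
cv2.imwrite("pics/m4.png",np.hstack([cv2.resize(im[265:335,302:372],(400,400),interpolation=cv2.INTER_CUBIC),cv2.resize(it[205:265,335:395],(400,400),interpolation=cv2.INTER_CUBIC)])[:,:,::-1])
E
```

```text
time_s: 14.62
eef_pos: [0.5148, -0.1955, 0.0984]
ee_rot: [0.06, 0.9, 0.128, -0.411]
wrist_force: [-0.8, 0.4, -3.1]
finger_gap: 0.0219
[-0.8043  0.4253 -3.0922]
g [ 0.5031 -0.1992  0.1132]
pred top [[337.6317 297.3444]] pred flange rim ctr [[337.321  307.4725]]
......................................
......................................
......................................
......................................
......................................
......................................
......................................
...............................#......
...............................#......
...............................#......
...............................#......
......................................
................................#.....
.................................#....
.................................##...
..................................##..
..........................#.........##
..........................##..........
.........................##...........
........................###...........
.......................###............
.....................#####............
..................#######.............
.................######...............
.................####.................
......................................
......................................
......................................
......................................
......................................
......................................
......................................
......................................
```

View pics/m4.png

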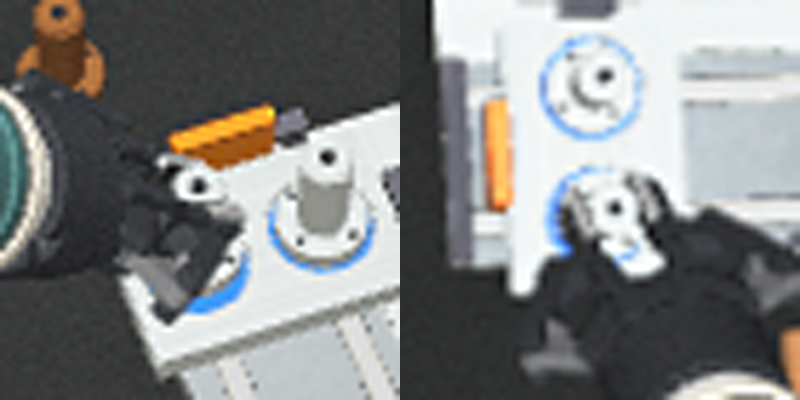

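```bash
python3 - <<'E'
from h import *
S,T=cam("scene"),cam("top")
a,b=onz(S,(336.65,297.6),.1242),onz(T,(367.25,236.05),.1242);print("spindle",a,b)
print("pocket",onz(S,(336.0,311.6),.047),onz(T,(364.45,237.5),.050))
c,d=onz(S,(359.3,292.3),.111),onz(T,(365.6,216.25),.111);print("done",c,d,"done-62:",c-[.062,.0017,0],d-[.062,.0017,0])
m=cv2.imread("pics/t4.png");h=cv2.cvtColor(m,cv2.COLOR_BGR2HSV);k=cv2.inRange(h,(95,80,100),(120,255,255))[205:245,340:380]
y,x=np.nonzero(k);print("far ring bbox",x[y<22].min()+340,x[y<22].max()+340,y[y<22].min()+205,y[y<22].max()+205,"near",x[y>=23].min()+340,y[y>=23].min()+205)
E
```

```text
spindle [ 0.5048 -0.1969  0.1242] [ 0.5074 -0.1978  0.1242]
pocket [ 0.505  -0.1944  0.047 ] [ 0.5073 -0.1966  0.05  ]
done [ 0.5674 -0.1935  0.111 ] [ 0.5691 -0.1955  0.111 ] done-62: [ 0.5054 -0.1952  0.111 ] [ 0.5071 -0.1972  0.111 ]
far ring bbox 356 369 211 225 near 357 230
```

The spindle lies within about 1.5 mm of the pocket centre in both cameras. I shift +1.2 mm in y and lower gently.

```bash
python3 - <<'E'
from h import *
p,R0=pose()
for z in(-.005,-.011,-.012,-.013,-.014,-.015): print(z,(100*R0.inv().apply([0,.0012,z])).round(2))
E
```

```text
-0.005 [ 0.4  -0.12  0.3 ]
-0.011 [ 0.85 -0.12  0.69]
-0.012 [ 0.93 -0.12  0.76]
-0.013 [ 1.   -0.12  0.83]
-0.014 [ 1.08 -0.12  0.89]
-0.015 [ 1.16 -0.12  0.96]
```

```bash
python3 -m crank '[0,0.2,-0.06,0.15,0,0,0, 0,0.4,-0.12,0.3,0,0,0, 0,0.6,-0.12,0.5,0,0,0, 0,0.75,-0.12,0.6,0,0,0, 0,0.85,-0.12,0.69,0,0,0, 0,0.85,-0.12,0.69,0,0,0]'; python3 -m crank '[0,0.04,0,0.035,0,0,0, 0,0.075,0,0.065,0,0,0, 0,0.075,0,0.065,0,0,0]'
```

```text
time_s: 15.48
eef_pos: [0.5148, -0.1943, 0.0871]
ee_rot: [0.06, 0.9, 0.128, -0.411]
wrist_force: [-0.3, 0.8, -3.5]
finger_gap: 0.0219
time_s: 15.85
eef_pos: [0.5149, -0.1944, 0.0866]
ee_rot: [0.06, 0.901, 0.128, -0.411]
wrist_force: [-2.5, -0.0, 1.6]
finger_gap: 0.0221
```

```bash
python3 -m crank '[0.1,0,0,0,0,0,0, 0.28,0,0,0,0,0,0, 0.33,0,0,0,0,0,0, 0.4,0,0,0,0,0,0, 0.45,0,0,0,0,0,0, 0.45,0,0,0,0,0,0]'
python3 - <<'E'
from h import *
S,T=cam("scene"),cam("top")
g0=cv2.imread("pics/s4.png",0)
S,im=snap("scene","s5.png");T,it=snap("top","t5.png")
for nm,i,u,v in(("s",im,337,301),("t",it,366.5,236.5)):
    g=cv2.cvtColor(i,cv2.COLOR_RGB2GRAY);u,v=int(u),int(v);print(nm,u-6,v-6);print(g[v-6:v+7,u-6:u+7])
c=.5072,-.1965
print(proj(S,[*c,.111]),proj(T,[*c,.111]))
E
```

```text
time_s: 16.6
eef_pos: [0.5148, -0.1944, 0.0863]
ee_rot: [0.06, 0.9, 0.128, -0.411]
wrist_force: [-0.7, 0.7, -0.1]
finger_gap: 0.0386
s 331 295
[[ 36  26  26  33  50  89 114 186 190 240 237 233 231]
 [ 29  25  70 181 242 248 242 228 235 233 231 231 231]
 [ 39 131 239 245 242 240 237 236 232 220 231 231 232]
 [ 81 206 240 234 154 111 174 237 234 234 232 231 230]
 [106 238 238 236  30  35 106 239 230 210 232 234 233]
 [139 244 241 237 160  72 175 238 234 205 237 237 236]
 [ 54  71 179 241 238 241 241 237 226 181 211 234 232]
 [ 57  57  91 211 242 239 236 221 210 196 236 232 231]
 [ 47  56  65 150 238 229 225 227 194 146 240 236 235]
 [ 42  41  38  43  55 118 156  97 110 124 203 217 236]
 [ 66  30  47  42  42  54  56 123 166 159 152 151 146]
 [ 78  50  41  44  41  53  59  63  67 148 165 177 176]
 [ 66  40  36  41  40  39  48  54  59  99 114 114 130]]
t 360 230
[[247 234 187 155 184 168 178 223 232 245 218 225 239]
 [177 190 233 240 242 240 237 223 199 229 162 125 192]
 [223 243 248 247 246 243 240 244 235 211 163 119 182]
 [148 199 241 238 232 234 236 239 199 196 150  68 114]
 [222 237 231 234 242 247 247 248 230 242 228 118  93]
 [251 209 195 238 249 220 164 234 248 244 241 142  36]
 [227 165 183 242 234 146  60 191 244 239 246 175  43]
 [213 163 224 250 247 169 128 228 247 237 248 195  60]
 [134 127 185 240 248 243 243 245 244 240 248 219 152]
 [190 192 155 191 239 247 246 242 238 245 242 209 220]
 [162 167 165 142 167 175 214 243 234 244 223 216 246]
 [181 177 237 233 217 235 244 218 147 219 208 230 249]
 [ 89  83 241 251 245 248 249 246 244 190 173 234 248]]
[[337.4323 299.8303]] [[366.3926 236.369 ]]
```

Released: the robot feels no contact force, and the spindle's top position matches a seated spindle in both cameras. I retreat along the tool axis.

```bash
python3 -m crank '[0.45,-1.5,0,0,0,0,0, 0.45,-3.5,0,0,0,0,0, 0.45,-6,0,0,0,0,0, 0.45,-9,0,0,0,0,0, 0.3,-12,0,0,0,0,0, 0,-12,0,0,0,0,0]'
python3 - <<'E'
from kin import *
B=fit();q=env.read_state()["joint_pos"];print(q);p0,R0=pose()
mid=np.array([.538,-.195,0]);yv=np.array([-.028,.9996,0])
Rt=Rtool(91.6,0,-1);A=mid+.09*yv+[0,0,.17]
dr=(R0.inv()*Rt).as_rotvec();print(rel(A,Rt))
for f in np.linspace(.1,1,10):
    q,e=ik(p0+f*(A-p0),R0*R.from_rotvec(f*dr),q,B);print(q.round(2),e.round(4),np.minimum(q-LO,HI-q).min().round(2))
for s in(.09,-.08): q,e=ik(mid+s*yv+[0,0,.068],Rt,q,B);print(q.round(2),e.round(4))
# check spindles
S,im=snap("scene","s6.png");T,it=snap("top","t6.png")
for n,i in(("scene",im),("top",it)):
    for w in("spindle","done_spindle"): print(n,w,[(np.round(d["point"]).tolist(),round(d["conf"],2)) for d in env.search_frame(n,w)[:5]])
E
```

```text
time_s: 17.45
eef_pos: [0.4391, -0.2174, 0.1782]
ee_rot: [0.061, 0.901, 0.127, -0.411]
wrist_force: [0.9, 0.6, 0.5]
finger_gap: 0.0087
[-1.1454  0.2362  2.1896  0.993   0.8838 -0.5833]
[  8.7   -8.11  -8.85 -71.89 -34.53 -27.11]
[-1.06  0.23  2.14  0.89  0.88 -0.54] 0.0 0.24
[-0.98  0.23  2.08  0.78  0.89 -0.5 ] 0.0 0.3
[-0.9   0.23  2.03  0.67  0.89 -0.46] 0.0 0.35
[-0.81  0.23  1.98  0.57  0.91 -0.42] 0.0 0.4
[-0.72  0.24  1.93  0.46  0.93 -0.39] 0.0 0.45
[-0.64  0.26  1.88  0.36  0.96 -0.37] 0.0 0.5
[-0.56  0.28  1.83  0.26  0.99 -0.35] 0.0 0.55
[-0.48  0.3   1.79  0.17  1.02 -0.34] 0.0 0.59
[-0.4   0.32  1.74  0.08  1.06 -0.34] 0.0 0.64
[-0.32  0.35  1.7  -0.    1.09 -0.35] 0.0 0.68
[-0.32  0.48  1.79 -0.    0.87 -0.35] 0.0
[-0.58  0.55  1.65 -0.    0.94 -0.61] 0.0
scene spindle [([234.0, 240.0], 0.8), ([225.0, 213.0], 0.63), ([336.0, 309.0], 0.62), ([312.0, 275.0], 0.51)]
scene done_spindle [([359.0, 302.0], 0.54)]
top spindle [([256.0, 303.0], 0.66), ([363.0, 236.0], 0.53), ([226.0, 303.0], 0.53), ([320.0, 246.0], 0.45)]
top done_spindle [([361.0, 218.0], 0.64), ([207.0, 212.0], 0.33)]
```

```bash
python3 -m crank '[0,0.4,-0.8,-1,-7.2,-3.5,-2.7, 0,1.2,-1.6,-1.9,-14.4,-6.9,-5.4, 0,2.2,-2.4,-2.7,-21.6,-10.4,-8.1, 0,3.2,-3.2,-3.6,-28.8,-13.8,-10.8, 0,4.2,-4.1,-4.4,-36,-17.3,-13.6, 0,5.2,-4.9,-5.3,-43.1,-20.7,-16.3, 0,6.1,-5.7,-6.2,-50.3,-24.2,-19, 0,7,-6.5,-7.1,-57.5,-27.6,-21.7, 0,7.8,-7.3,-8,-64.7,-31.1,-24.4, 0,8.7,-8.11,-8.85,-71.9,-34.5,-27.1, 0,8.7,-8.11,-8.85,-71.9,-34.5,-27.1]'
python3 - <<'E'
from h import *
mid=np.array([.538,-.195,0]);yv=np.array([-.028,.9996,0]);Rt=Rtool(91.6,0,-1)
for s,z in((.09,.17),(.09,.07),(.07,.07)): print(s,rel(mid+s*yv+[0,0,z],Rt))
# orange tab in wrist/scene/top
for n in("top","scene","wrist"):
    c,im=snap(n,n+"7.png");h=cv2.cvtColor(im,cv2.COLOR_RGB2HSV);m=cv2.inRange(h,(8,170,130),(22,255,255));k,l,st,ce=cv2.connectedComponentsWithStats(m)
    for i in range(1,k):
        if st[i,4]>20:
            P=onz(c,ce[i],.075)
            if abs(P[0]-.536)<.05 and abs(P[1]+.148)<.05: print(n,st[i],P)
E
```

```text
time_s: 19.12
eef_pos: [0.5366, -0.1013, 0.1679]
ee_rot: [0.507, 0.492, 0.51, -0.491]
wrist_force: [-0.8, 0.3, -0.3]
finger_gap: -0.0
0.09 [-0.21 -0.12  0.37  0.34 -0.24  0.1 ]
0.09 [ 9.79 -0.11  0.41  0.34 -0.24  0.1 ]
0.07 [ 9.79 -0.12  2.41  0.34 -0.24  0.1 ]
scene [332 283  18  14 148] [ 0.532  -0.1499  0.075 ]
wrist [290 273  66  30 707] [ 0.5388 -0.1343  0.075 ]
```

```bash
python3 -m crank '[0,3,-0.1,0.4,0,0,0, 0,6,-0.1,0.4,0,0,0, 0,8.5,-0.1,0.4,0,0,0, 0,9.7,-0.1,0.4,0,0,0, 0,9.7,-0.1,0.4,0,0,0]'; python3 -m crank '[0,0,0,0.6,0,0,0, 0,0,0,1.2,0,0,0, 0,0,0,1.6,0,0,0, 0,0,0,2,0,0,0, 0,0,0,2.3,0,0,0, 0,0,0,2.6,0,0,0]'
```

```text
time_s: 19.9
eef_pos: [0.5336, -0.1077, 0.0715]
ee_rot: [0.505, 0.493, 0.509, -0.493]
wrist_force: [0.0, 0.7, 1.0]
finger_gap: -0.0001
time_s: 20.65
eef_pos: [0.5353, -0.1335, 0.0719]
ee_rot: [0.506, 0.493, 0.508, -0.492]
wrist_force: [-1.3, -0.6, -0.1]
finger_gap: -0.0005
```

```bash
python3 -m crank '[0,0,0,0.15,0,0,0, 0,0,0,0.3,0,0,0, 0,0,0,0.45,0,0,0]'; python3 -m crank '[0,0,0,0.15,0,0,0, 0,0,0,0.3,0,0,0, 0,0,0,0.45,0,0,0]';python3 -m crank '[0,0,0,0.15,0,0,0, 0,0,0,0.3,0,0,0, 0,0,0,0.45,0,0,0]'
```

```text
time_s: 21.02
eef_pos: [0.5353, -0.1355, 0.0719]
ee_rot: [0.505, 0.494, 0.509, -0.491]
wrist_force: [0.8, 8.2, 2.1]
finger_gap: 0.0
time_s: 21.4
eef_pos: [0.5355, -0.1418, 0.0718]
ee_rot: [0.506, 0.493, 0.509, -0.492]
wrist_force: [0.0, 3.6, 2.1]
finger_gap: 0.0002
time_s: 21.78
eef_pos: [0.5356, -0.1469, 0.0718]
ee_rot: [0.506, 0.493, 0.508, -0.492]
wrist_force: [-1.2, 3.6, 2.8]
finger_gap: 0.0001
```

```bash
python3 -m crank '[0,0,0,0.35,0,0,0, 0,0,0,0.7,0,0,0, 0,0,0,1.1,0,0,0, 0,0,0,1.5,0,0,0, 0,0,0,1.9,0,0,0, 0,0,0,2.3,0,0,0, 0,0,0,2.7,0,0,0, 0,0,0,3.1,0,0,0, 0,0,0,3.5,0,0,0, 0,0,0,3.9,0,0,0, 0,0,0,4.2,0,0,0, 0,0,0,4.5,0,0,0]'; python3 -m crank '[0,0,0,0.35,0,0,0, 0,0,0,0.7,0,0,0, 0,0,0,1.1,0,0,0, 0,0,0,1.5,0,0,0, 0,0,0,1.9,0,0,0, 0,0,0,2.3,0,0,0, 0,0,0,2.7,0,0,0, 0,0,0,3.1,0,0,0, 0,0,0,3.5,0,0,0, 0,0,0,3.9,0,0,0, 0,0,0,4.2,0,0,0, 0,0,0,4.4,0,0,0]'
```

```text
time_s: 23.28
eef_pos: [0.5369, -0.1919, 0.0716]
ee_rot: [0.506, 0.493, 0.508, -0.492]
wrist_force: [-1.1, 4.0, 2.7]
finger_gap: -0.0004
time_s: 24.78
eef_pos: [0.5383, -0.236, 0.0715]
ee_rot: [0.506, 0.493, 0.508, -0.492]
wrist_force: [-2.0, 3.2, 2.3]
finger_gap: 0.0001
```

```bash
python3 -m crank '[0,0,0,0.3,0,0,0, 0,0,0,0.6,0,0,0, 0,0,0,0.9,0,0,0, 0,0,0,1.0,0,0,0]'; python3 -m crank '[0,0,0,0.15,0,0,0, 0,0,0,0.25,0,0,0]'; python3 -m crank '[0,0,0,0.1,0,0,0, 0,0,0,0.2,0,0,0]' | grep -E "eef|wrist"
```

```text
time_s: 25.28
eef_pos: [0.5386, -0.246, 0.0715]
ee_rot: [0.506, 0.493, 0.508, -0.492]
wrist_force: [-2.2, 3.9, 1.3]
finger_gap: 0.0003
time_s: 25.52
eef_pos: [0.5387, -0.2483, 0.0715]
ee_rot: [0.506, 0.493, 0.508, -0.492]
wrist_force: [-2.1, 4.1, 1.3]
finger_gap: 0.0
eef_pos: [0.5388, -0.2503, 0.0715]
wrist_force: [-1.9, 2.9, 1.3]
```

```bash
python3 -m crank '[0,0,0,0.1,0,0,0, 0,0,0,0.2,0,0,0]'| grep -E "eef|wrist"; python3 -m crank '[0,0,0,0.1,0,0,0, 0,0,0,0.2,0,0,0]' | grep -E "eef|wrist"
```

```text
eef_pos: [0.5388, -0.2523, 0.0715]
wrist_force: [-2.6, 3.8, 0.9]
eef_pos: [0.5389, -0.2543, 0.0715]
wrist_force: [-2.6, 3.3, 0.7]
```

```bash
python3 -m crank '[0,0,0,0.1,0,0,0, 0,0,0,0.2,0,0,0]'| grep -E "eef|wrist"; python3 -m crank '[0,0,0,0.1,0,0,0, 0,0,0,0.2,0,0,0]' | grep -E "eef|wrist"
```

```text
eef_pos: [0.5389, -0.2563, 0.0715]
wrist_force: [-2.0, 3.7, 2.1]
eef_pos: [0.539, -0.2583, 0.0715]
wrist_force: [-2.3, 3.8, 1.3]
```

```bash
python3 -m crank '[0,0,0,0.1,0,0,0, 0,0,0,0.2,0,0,0]'| grep -E "eef|wrist"
```

```text
eef_pos: [0.5391, -0.2603, 0.0715]
wrist_force: [-2.5, 4.3, 1.4]
```

```bash
python3 -m crank '[0,0,0,0.1,0,0,0, 0,0,0,0.2,0,0,0]'| grep -E "eef|wrist"; python3 -m crank '[0,0,0,0.1,0,0,0, 0,0,0,0.2,0,0,0]' | grep -E "eef|wrist"
```

```text
eef_pos: [0.5391, -0.2623, 0.0715]
wrist_force: [-2.2, 3.4, 1.3]
eef_pos: [0.5392, -0.2643, 0.0714]
wrist_force: [-1.6, 3.8, 1.7]
```

```bash
python3 -m crank '[0,0,0,0.1,0,0,0, 0,0,0,0.2,0,0,0]'| grep -E "eef|wrist"
```

```text
eef_pos: [0.5393, -0.2663, 0.0715]
wrist_force: [-1.9, 3.6, 2.2]
```

```bash
python3 -m crank '[0,0,0,0.1,0,0,0, 0,0,0,0.2,0,0,0]'| grep -E "eef|wrist"; python3 -m crank '[0,0,0,0.1,0,0,0, 0,0,0,0.2,0,0,0]' | grep -E "eef|wrist"
```

```text
eef_pos: [0.5393, -0.2683, 0.0714]
wrist_force: [-2.1, 3.8, 1.8]
eef_pos: [0.5394, -0.2703, 0.0714]
wrist_force: [-2.4, 4.0, 1.1]
```

```bash
python3 -m crank '[0,0,0,0.1,0,0,0, 0,0,0,0.2,0,0,0]'| grep -E "eef|wrist"
```

```text
eef_pos: [0.5395, -0.2723, 0.0715]
wrist_force: [-2.2, 3.4, 1.9]
```

```bash
python3 -m crank '[0,0,0,0.1,0,0,0, 0,0,0,0.2,0,0,0]'| grep -E "eef|wrist"; python3 -m crank '[0,0,0,0.1,0,0,0, 0,0,0,0.2,0,0,0]' | grep -E "eef|wrist"
```

```text
eef_pos: [0.5395, -0.2743, 0.0714]
wrist_force: [-2.2, 5.1, 2.4]
eef_pos: [0.5396, -0.2763, 0.0714]
wrist_force: [-2.1, 3.8, 1.3]
```

```bash
python3 -m crank '[0,0,0,0.1,0,0,0, 0,0,0,0.2,0,0,0]'| grep -E "eef|wrist"
```

```text
eef_pos: [0.5397, -0.2784, 0.0714]
wrist_force: [-1.5, 3.0, 1.8]
```

```bash
python3 -m crank '[0,0,0,0.1,0,0,0, 0,0,0,0.2,0,0,0]'| grep -E "eef|wrist"; python3 -m crank '[0,0,0,0.1,0,0,0, 0,0,0,0.2,0,0,0]' | grep -E "eef|wrist"
```

```text
eef_pos: [0.5397, -0.2803, 0.0714]
wrist_force: [-1.9, 4.1, 1.5]
eef_pos: [0.5398, -0.2824, 0.0714]
wrist_force: [-2.2, 3.2, 1.1]
```

```bash
python3 -m crank '[0,0,0,0.1,0,0,0, 0,0,0,0.2,0,0,0]'| grep -E "eef|wrist"
```

```text
eef_pos: [0.54, -0.2846, 0.0714]
wrist_force: [-2.0, 1.0, -0.5]
```

```bash
python3 -m crank '[0,0,0,0,0,0,0, 0,0,0,0,0,0,0]'| grep -E "eef|wrist"; python3 -m crank '[0,0,0,0.1,0,0,0, 0,0,0,0.1,0,0,0]' | grep -E "eef|wrist"
```

```text
eef_pos: [0.5404, -0.2849, 0.0716]
wrist_force: [-0.0, -0.0, -0.1]
eef_pos: [0.5403, -0.2856, 0.0716]
wrist_force: [0.8, 1.1, 0.2]
```

```bash
python3 -m crank '[0,0,0,0.05,0,0,0, 0,0,0,0.1,0,0,0, 0,0,0,0.1,0,0,0]'| grep -E "eef|wrist"; python3 -m crank '[0,0,0,0.05,0,0,0, 0,0,0,0.05,0,0,0]' | grep -E "eef|wrist"
```

```text
eef_pos: [0.5399, -0.2864, 0.0714]
wrist_force: [0.4, -0.5, 0.3]
eef_pos: [0.5398, -0.2869, 0.0714]
wrist_force: [0.5, 0.6, 0.5]
```

The carrier has run ahead on its own: 2 mm of free travel with no force. It has dropped in. I back off, rise and check.

```bash
python3 -m crank '[0,0,0,-1,0,0,0, 0,0,0,-3,0,0,0, 0,-2,0,-4.5,0,0,0, 0,-6,0,-5.5,0,0,0, 0,-11,0,-7,0,0,0, 0,-16,0,-9,0,0,0, 0,-18,0,-13,0,0,0, 0,-18,0,-15,0,0,0]'
python3 - <<'E'
from h import *
mid0=np.array([.538,-.195,0]);yv=np.array([-.028,.9996,0]);xv=np.array([.9996,.028,0])
for n in("scene","top","wrist"):
    c,im=snap(n,n+"8.png");print(n)
    for w in("spindle","done_spindle","plunger","near_pocket"): print(w,[(np.round(d["point"]).tolist(),round(d["conf"],2)) for d in env.search_frame(n,w)[:5]])
    h=cv2.cvtColor(im,cv2.COLOR_RGB2HSV);g=cv2.cvtColor(im,cv2.COLOR_RGB2GRAY)
    m=cv2.inRange(h,(8,170,130),(22,255,255));k,l,st,ce=cv2.connectedComponentsWithStats(m)
    for i in range(1,k):
        P=onz(c,ce[i],.075)
        if st[i,4]>20 and abs(P[0]-.54)<.05 and -.36<P[1]<-.24: print(" tab",st[i],P, "travel",-(P-mid0)@yv+.047)
    for t in(.145,.150,.155):
        M=mid0-t*yv;print(t,"near top",proj(c,M-.031*xv+[0,0,.111])[0],"far top",proj(c,M+.031*xv+[0,0,.111])[0])
E
```

```text
time_s: 32.15
eef_pos: [0.5364, -0.1354, 0.255]
ee_rot: [0.508, 0.493, 0.507, -0.491]
wrist_force: [-0.3, 0.1, -0.2]
finger_gap: 0.0
scene
spindle [([359.0, 361.0], 0.69), ([233.0, 236.0], 0.62), ([314.0, 277.0], 0.62), ([225.0, 214.0], 0.48)]
done_spindle [([381.0, 351.0], 0.58)]
plunger []
near_pocket [([368.0, 355.0], 0.88), ([296.0, 185.0], 0.41)]
 tab [353 333  20  14 141] [ 0.5359 -0.3037  0.075 ] travel 0.15556598687325096
0.145 near top [359.0486 349.5115] far top [382.9814 341.2818]
0.15 near top [359.8495 351.3461] far top [383.8277 343.0811]
0.155 near top [360.6539 353.1888] far top [384.6778 344.8884]
top
spindle [([316.0, 245.0], 0.55), ([410.0, 234.0], 0.51), ([221.0, 302.0], 0.46)]
done_spindle [([410.0, 217.0], 0.54)]
plunger []
near_pocket [([409.0, 225.0], 0.84)]
0.145 near top [413.3945 234.387 ] far top [412.2434 214.273 ]
0.15 near top [415.0204 234.3165] far top [413.8649 214.2035]
0.155 near top [416.6462 234.2461] far top [415.4863 214.134 ]
wrist
spindle [([279.0, 121.0], 0.86)]
done_spindle []
plunger []
near_pocket [([324.0, 388.0], 0.53)]
0.145 near top [290.7212 415.2499] far top [351.5841 415.3889]
0.15 near top [290.8468 419.2102] far top [351.4644 419.3509]
0.155 near top [290.9715 423.1386] far top [351.3457 423.281 ]
```

```bash
python3 - <<'E'
from h import *
S,T=cam("scene"),cam("top")
def holes(f,u,v,w=7):
    g=cv2.imread(f"pics/{f}.png",0);y0,x0=int(v)-w,int(u)-w;p=cv2.resize(g[y0:y0+2*w+1,x0:x0+2*w+1].astype(np.float32),None,fx=4,fy=4,interpolation=cv2.INTER_CUBIC)
    k,l,st,ce=cv2.connectedComponentsWithStats((p<110).astype(np.uint8))
    return [((ce[i]+.5)/4-.5+[x0,y0]).round(1).tolist()+[st[i,4]/16] for i in range(1,k) if st[i,4]>8 and st[i,0]>0 and st[i,1]>0 and st[i,0]+st[i,2]<60 and st[i,1]+st[i,3]<60]
def red(f,c):
    h=cv2.cvtColor(cv2.imread(f"pics/{f}.png"),cv2.COLOR_BGR2HSV);m=cv2.inRange(h,(0,170,120),(5,255,255))|cv2.inRange(h,(174,170,120),(180,255,255))
    k,l,st,ce=cv2.connectedComponentsWithStats(m);return [(ce[i].round(2).tolist(),int(st[i,4])) for i in range(1,k) if st[i,4]>5]
def tab(f):
    h=cv2.cvtColor(cv2.imread(f"pics/{f}.png"),cv2.COLOR_BGR2HSV);m=cv2.inRange(h,(8,170,130),(22,255,255));k,l,st,ce=cv2.connectedComponentsWithStats(m)
    return [(ce[i].round(2).tolist(),st[i].tolist()) for i in range(1,k) if st[i,4]>60 and 320<ce[i][0]<375 and 270<ce[i][1]<350]
print("after scene near",holes("scene8",360,352),"far",holes("scene8",383,344),"top near",holes("top8",416,234),"far",holes("top8",414,214.5))
print("before scene near",holes("s6",336,299),"far",holes("s6",359,292.3),"top near",holes("t6",366,236),"far",holes("t6",365.6,216))
print("red",red("s6",S),red("scene8",S));print("tab",tab("s6"),tab("scene8"))
p1=lambda c,uv:onz(c,uv,.111)
E
```

```text
after scene near [[358.9, 352.1, np.float64(4.9375)]] far [[383.1, 344.1, np.float64(5.5)]] top near [[410.7, 234.2, np.float64(2.0625)], [415.9, 234.2, np.float64(1.4375)]] far [[415.0, 213.9, np.float64(1.5625)]]
before scene near [[335.8, 299.1, np.float64(4.1875)]] far [[358.8, 292.1, np.float64(4.25)]] top near [[365.9, 236.2, np.float64(1.4375)]] far [[365.3, 215.9, np.float64(1.8125)]]
red [([248.85, 186.3], 20), ([392.4, 238.83], 60), ([378.8, 291.95], 40)] [([248.85, 186.3], 20), ([392.4, 238.83], 60), ([403.48, 342.48], 46)]
tab [([340.24, 289.5], [332, 283, 18, 14, 147])] [([362.43, 339.55], [353, 333, 20, 14, 141])]
```

```bash
python3 - <<'E'
from h import *
S,T=cam("scene"),cam("top")
for nm,a,b in(("near",((335.8,299.1),(365.9,236.2)),((358.9,352.1),(415.9,234.2))),("far",((358.8,292.1),(365.3,215.9)),((383.1,344.1),(415,213.9)))):
    A=[onz(S,a[0],.111),onz(T,a[1],.111)];Bq=[onz(S,b[0],.111),onz(T,b[1],.111)]
    print(nm,"pos",A,Bq,"moved",Bq[0]-A[0],Bq[1]-A[1], "tri z",tri([(S,b[0]),(T,b[1])])[2])
yv=np.array([-.028,.9996,0])
for t in(.151,.152,.153,.154,.155):
    K=onz(S,(378.8,291.95),.08)-t*yv;F=onz(S,(358.8,292.1),.111)-t*yv;Ta=onz(S,(340.24,289.5),.072)-t*yv
    print(t,"knob same h",proj(S,K)[0],"+2.3mm",proj(S,K+[0,0,.0023])[0],"far",proj(S,F)[0],"tab",proj(S,Ta)[0])
E
```

```text
near pos [array([ 0.504 , -0.1932,  0.111 ]), array([ 0.5077, -0.195 ,  0.111 ])] [array([ 0.5084, -0.3469,  0.111 ]), array([ 0.5115, -0.3485,  0.111 ])] moved [ 0.0044 -0.1537  0.    ] [ 0.0038 -0.1535  0.    ] tri z 0.1124521152483684
far pos [array([ 0.5664, -0.1925,  0.111 ]), array([ 0.5702, -0.1946,  0.111 ])] [array([ 0.5705, -0.346 ,  0.111 ]), array([ 0.5741, -0.3476,  0.111 ])] moved [ 0.0041 -0.1535  0.    ] [ 0.0039 -0.153   0.    ] tri z 0.1121901713851326
0.151 knob same h [403.3871 341.6017] +2.3mm [403.4969 341.1938] far [382.7463 343.1623] tab [362.0683 338.4174]
0.152 knob same h [403.5606 341.952 ] +2.3mm [403.6706 341.5445] far [382.9155 343.5231] tab [362.2222 338.7623]
0.153 knob same h [403.7342 342.3026] +2.3mm [403.8446 341.8954] far [383.0849 343.8843] tab [362.3762 339.1075]
0.154 knob same h [403.908  342.6535] +2.3mm [404.0186 342.2467] far [383.2544 344.2459] tab [362.5303 339.4529]
0.155 knob same h [404.0819 343.0047] +2.3mm [404.1929 342.5982] far [383.4241 344.6077] tab [362.6846 339.7987]
```

Both spindles and the tab moved 153.5 mm together. The spindle tops are still at the standing height, and the knob sits at its dropped height. I hand in.

```bash
python3 -c "
from rig import env
print(env.finish_job())"
```

```text
the job is handed in; nothing more can be done
None
```

The spindle is out of the cabinet and in the near pocket, and the carrier stands at the next station. I handed the job in shortly after 32 s, with the arm raised clear of everything.

- **Unloading:** I lifted the spindle about 14 mm off its spigot and drew it out along the port axis. Wrist force readings never exceeded about 10 N.
- **Rework:** The first entry ran into joint limits, so I backed out, rolled the gripper half a turn and went in again.
- **Placing:** I lowered it until it touched the floor with about 5 N, let go, and backed off along the tool axis.
- **Pushing:** The carrier slid at 3 to 5 N. At about 149 mm of travel the force dropped to zero, and the carrier ran ahead on its own.

**Last checks:**
- In both fixed cameras the two spindles had moved together by 153 to 154 mm. Their tops were at 112 mm, against 111 mm expected when seated.
- The plunger knob matched its dropped height, but that is only about a 0.4-pixel difference. The free run-on after the force dropped is the stronger evidence for the detent.
- The cameras differed by 2 to 4 mm in absolute position, so I compared positions within each camera.
- The plunger was not found by the network in the final pictures.
- My picture views were used up by then, so the final state was checked by numbers only. I did not check the other bench items at the end.

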